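# Check a gas vessel's pressure with a push-on rod gauge

### The arm

A 6-joint arm with a two-finger parallel gripper is mounted at the origin on the work surface. World frame = base frame: x ahead of the robot, y to its left, z up, the work surface at z = 0. Lengths are in m, angles in rad, forces in N, time in s.
With the tool pointing down it reaches from about 0.25 to 0.725 m from the base axis. Payload 4 kg.
Tool frame: the origin (TCP) lies at the very end of the fingers, on their centre line; the grasp point (between the pads) lies 19 mm behind it; x points along the fingers, y is the direction in which the jaws open and shut, and the axes are right-handed (so a half turn about x gives the same grasp; the last joint's range is limited). The gripper opens to 85 mm and grips with 20 to 120 N. Pads are 22 mm wide; open, the fingers measure 114 mm over their backs; the gripper's body (76 mm by 85 mm) begins 54 mm behind the grasp point. The pads swing forward as they close: fully open they stand 13 mm farther back than shut.
Start: joints at [1.224, 0.241, 0.005, 1.335, 0, 1.571], TCP at [0.17, 0.47, 0.193] pointing down, gripper open.
Joint ranges: [-2.72, 2.72], [-1.05, 1.87], [-1.09, 1.28], [-1.99, 2.15], [-1.42, 1.44], [-3.14, 3.14]. Speed limits (rad/s): [2.79, 2.79, 3.14, 3.14, 3.14, 3.14].

### API

Orientations are given as a unit quaternion [x, y, z, w].
In Python, from workcell import get_obs, camera, job_done gives the robot as it stands. The module is installed in compiled form; this text tells all that it offers.
- The arm moves only by the tool arm_command, never from a script. Its argument "motion" is a list of rows, each an object of numbers: "x", "y", "z": the shift along the tool's x, y, z in m; "roll": the turn about the tool's x in rad; "fingers": the opening, from 0 (shut) to 1 (fully open). A call has 1 to 20 rows; each row shifts and turns the pose as measured when the row begins, along the tool's axes as they then stand; what a row does not reach is not made up. A row lasts 1/12 s, in which the tool goes at most 41.7 mm and 7.16 degrees, less where a joint would pass 70% of its speed; a pose out of reach is approached as far as the arm can. A call is refused whole if a number of a shift passes 0.0417 or a number of a turn 0.125, either way. A call with a gripper value outside its range is refused whole. The fingers move at their own pace and stop on an object; the grip force is fixed at half the most. Time passes only in rows, so rows that do not move let the fingers close. It gives the time, the measured TCP pose, the force and the opening at its end, in the units of the state.
- get_obs(): the state, without advancing time (a new reading comes with each control period).
- camera(name): name is "scene" or "top"; returns a dict with "frame" (400x640x3 uint8, red, green, blue), "intrinsics" (3x3 intrinsics, pixels), "k1" (the pictures are not rectified: a ray, as slopes to the right and down, at radius r is drawn at 1 + k1 r^2 times it, then the intrinsics apply), "rvec" (rotation vector, rad) and "tvec" (3), from world to camera coordinates, as OpenCV has them. Camera axes: x right, y down, z forward; pixel columns grow to the right and rows downward; lengths in m; the calibration is good to about 2 mm. A picture is of the moment at which its call begins. There is no depth.
- job_done(): hands the job in, once; it reports no verdict.
The state is a dict: "clock": time; "joint_pos": joint angles; "joint_vel": joint speeds; "tau": joint torques, N m; "eef_pos": TCP position; "tool_rot": TCP orientation; "ft_force": force on the tool from outside, world axes, zero at the start; "ft_torque": the same for the moment, N m; "grip_width": finger opening in m.
Only numpy, scipy, OpenCV 4.12 (cv2) and the standard library are available. Lean on these libraries where they do the work, as an engineer would, in place of code of your own. Each camera call takes 0.05 s, during which the arm holds its last target.

### The job

Check the pressure in the steel gas vessel: take the blue push-on gauge from its white stand, press it upright over the vessel's brass valve until its mouth clearly squeezes the red sealing washer, and keep it there for about a second so that the gas pushes out the white reading rod; never press with more than about 20 N. Then set the gauge back upright in its stand with the rod still out to be read, the robot itself touching neither the rod nor the vessel, and leave everything else on the bench where it is.

Things in the scene. Friction and masses are not known exactly. Their poses are not given: they have to be found in the camera images.
- gauge_mid (a point): On the axis of the blue gauge, 40 mm above its lower rim: the height to grip it, where the barrel is 27 mm across (solid from 33 to 56 mm above the rim). The gauge is round, 56 mm tall, about 0.12 kg, and starts upright in the stand. z runs up its axis.
- gauge: The whole gauge; origin at the centre of its lower rim, z up its axis. Its lower part is an open socket: the mouth, 36 mm across outside and about 29 mm inside, narrows within 10 mm to a bore 19 mm across (26 mm outside) that ends 33 mm above the rim.
- gauge_mouth (a point): Centre of the gauge's lower rim, 40 mm below gauge_mid; this rim squeezes the red washer.
- rod (a joint): The reading: how far the white rod has come out of the gauge's top, m, 0 (start) to 0.022. It slides stiffly (6.5 N) and stays where it was pushed. Its lower end is in the socket, 6 mm above the rim at the start; the valve's gas pin meets it there and pushes it up, by about 6 to 19 mm when the gauge is fully home, depending on the hidden pressure.
- rod_end: The visible top of the rod: white, 7 mm across, black rings, orange button 11 mm across. Origin on the gauge's axis, at the lower rim when the reading is 0. The button's top is 59.5 mm above the rim at the start and up to 82 mm when out: leave room for it under the gripper. The robot must not touch it.
- vessel: Steel gas vessel, 64 mm across with a yellow band, fixed on a 110 mm square grey plate; origin under the plate's centre on the table, z up. Its shoulder ends 94 mm up. On its axis stands the brass valve: a tube 16 mm across, 27 mm tall above a red washer, with a sprung steel gas pin flush in its top.
- vessel_port (a point): On the vessel's axis, 120 mm above the table: the nominal height of the red washer's top. The valve is screwed in differently each time: washer and tube really stand up to 14 mm higher or lower than this, which is not measured, so the seat must be found by feel.
- seal (a joint): Squeeze of the red washer (42 mm across), m, 0 to 0.0045; springs back. Going down, the rod meets the pin 21 mm above the washer: the force climbs to about 6.5 N and stays, until the rim meets the washer and it climbs 2.5 N per mm more. About 13 N in all is fully home (1 mm squeeze seals); past 4.5 mm it is rigid. Over 22 N harms the valve.
- stand_seat (a point): Centre of the floor of the round recess in the fixed white stand (80 x 80 x 20 mm block): recess 43 mm across, 12 mm deep, floor 8 mm above the table. The gauge's rim rests here.
- spare_vessel: Bystander: plain capped steel vessel without valve, 60 mm across, 110 mm tall, origin under its centre.
- beaker: Bystander: glass beaker, 70 mm across, 85 mm tall, origin under its centre.
- wash_bottle: Bystander: white bottle with a red cap, 60 mm across, 150 mm tall, origin under its centre.
- petri_dish: Bystander: clear dish, 90 mm across, 14 mm tall, a steel spatula lying across it and reaching 105 mm from its centre along its x; origin under the dish's centre.
- stopper: Bystander: brown rubber stopper, 32 mm across, 28 mm tall, origin under its centre.

How it is judged:
By the outcome, as a careful person would: the job done as asked, in the order asked, and still so for the second after the job is handed in, with the robot touching nothing.
It also fails if it takes over 58 s, if anything falls off the work surface, if the arm or the gripper's body presses on something with over 40 N, if the wrist force passes 120 N, or if a joint passes its speed limit or range.

## Working session

There is one attempt and no reset: what is moved stays moved. The work goes in short steps, Python scripts to look and compute and a tool call to move; the robot and the scene stay as the last step left them, time stands still between calls to the robot, and variables do not carry over. Pictures are saved under pics/ and viewed, and the job is handed in when it is done.

Besides the shell and the picture viewer there is one more tool, called as name([rows], argument=value, ...), one row to a line, values as JSON. arm_command: Moves the arm, as the interface text tells. Its arguments: {"type":"object","properties":{"motion":{"type":"array","items":{"type":"object","properties":{"x":{"type":"number"},"y":{"type":"number"},"z":{"type":"number"},"roll":{"type":"number"},"fingers":{"type":"number"}}}}},"required":["motion"]}

```bash
mkdir -p pics; cat > h.py <<'E'
import numpy as np, cv2, json
from workcell import get_obs, camera, job_done
def shot(n,tag):
    c=camera(n); cv2.imwrite(f'pics/{tag}.png',c['frame'][:,:,::-1]); np.save(f'pics/{tag}.npy',c,allow_pickle=True); return c
def load(tag): return np.load(f'pics/{tag}.npy',allow_pickle=True).item()
def ray(c,u,v):
    K=np.array(c['intrinsics']);k=c['k1']
    d=np.array([k,0,0,0,0.]);p=cv2.undistortPoints(np.array([[[u,v]]],float),K,d)[0,0]
    R=cv2.Rodrigues(np.array(c['rvec'],float))[0];t=np.array(c['tvec'],float)
    return -R.T@t, R.T@np.array([p[0],p[1],1])
def onz(c,u,v,z):
    o,d=ray(c,u,v); return o+d*(z-o[2])/d[2]
def proj(c,P):
    return cv2.projectPoints(np.array(P,float).reshape(-1,1,3),np.array(c['rvec'],float),np.array(c['tvec'],float),np.array(c['intrinsics']),np.array([c['k1'],0,0,0,0.]))[0][:,0]
E
python3 - <<'E'
from h import *
o=get_obs(); print({k:np.round(v,4) for k,v in o.items()})
for n in('scene','top'):
    c=shot(n,n+'0'); print(n,c['intrinsics'],c['k1'],c['rvec'],c['tvec'],ray(c,320,200)[0])
E
```

```text
{'clock': np.float64(0.0), 'joint_pos': array([ 1.224 ,  0.2414,  0.0037,  1.3352, -0.    ,  1.5708]), 'joint_vel': array([-0.001 , -0.0001, -0.0002,  0.    ,  0.0002, -0.0018]), 'tau': array([ 2.00000e-04, -3.72319e+01,  2.52407e+01,  1.69000e-02,
        1.00000e-04,  0.00000e+00]), 'eef_pos': array([0.1697, 0.4695, 0.1918]), 'tool_rot': array([ 0.1212,  0.6966, -0.1227,  0.6964]), 'ft_force': array([ 0.1688, -0.1903, -0.9675]), 'ft_torque': array([-0.0271, -0.0199, -0.0095]), 'grip_width': np.float64(0.0855)}
scene [[398.26865065   0.         312.31061838]
 [  0.         398.26865065 199.95482512]
 [  0.           0.           1.        ]] -0.09902062475975147 [ 1.20195928  2.4008985  -0.89774412] [ 0.3387627  -0.28003012  1.41227122] [1.11018272 0.41379593 0.88541193]
top [[419.61002569   0.         331.45008665]
 [  0.         419.61002569 202.50441236]
 [  0.           0.           1.        ]] -0.020624057118676955 [ 2.10278709 -2.15885971  0.21754143] [-0.01497676  0.56511112  1.4264023 ] [ 2.90196564e-01 -1.48571594e-03  1.50664599e+00]
```

View pics/scene0.png

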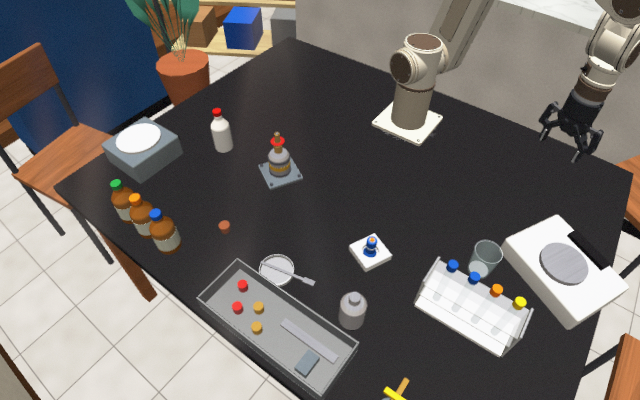

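View pics/top0.png

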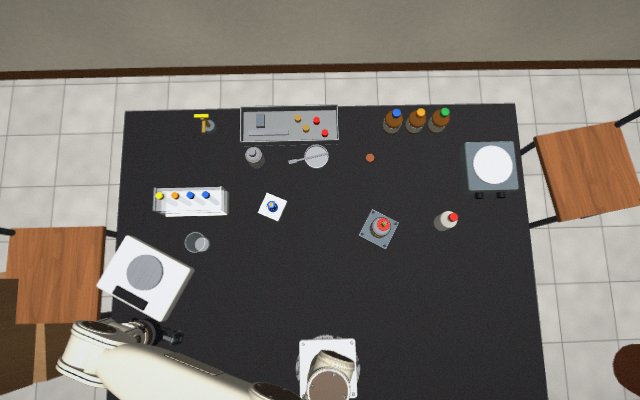

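The scene view shows the stand and gauge near (371,248) and the vessel near (280,165). In the top view they are near (272,207) and (380,227). I'll zoom in next.

```bash
python3 - <<'E'
from h import *
a=load('scene0')['frame'];b=load('top0')['frame']
def z(f,x,y,w=48,s=8): return cv2.resize(f[y-w//2:y+w//2,x-w//2:x+w//2],None,fx=s,fy=s,interpolation=cv2.INTER_NEAREST)
im=np.hstack([z(a,371,248),z(a,280,155,64,6)]);im2=np.hstack([z(b,272,207),z(b,380,228)])
im=np.vstack([im,im2]);cv2.imwrite('pics/zoom0.png',cv2.resize(im,(600,600))[:,:,::-1])
E
```

```text
(no output)
```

View pics/zoom0.png

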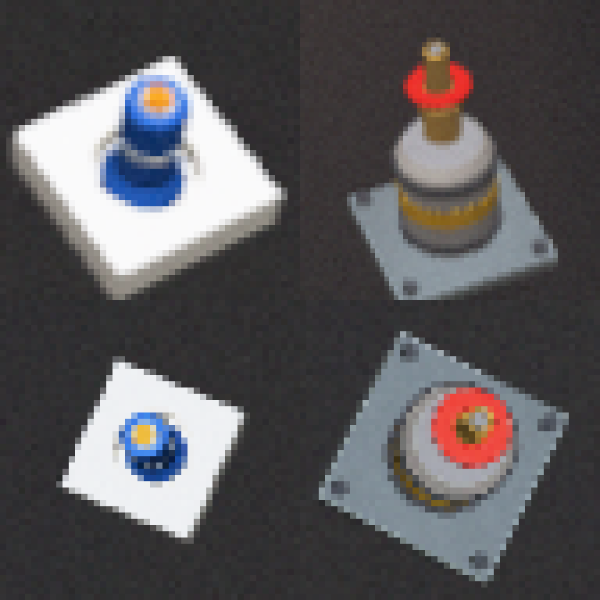

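```bash
cat >> h.py <<'E'
def blob(c,cond,x,y,w):
    f=c['frame'].astype(int);R,G,B=f[...,0],f[...,1],f[...,2]
    m=cond(R,G,B); q=np.zeros_like(m);q[y-w:y+w,x-w:x+w]=m[y-w:y+w,x-w:x+w]
    n,l,s,ce=cv2.connectedComponentsWithStats(q.astype(np.uint8));
    i=1+np.argmax(s[1:,4]); return (l==i),ce[i],s[i]
def tri(c1,p1,c2,p2):
    o1,d1=ray(c1,*p1);o2,d2=ray(c2,*p2)
    A=np.stack([d1,-d2],1);s=np.linalg.lstsq(A,o2-o1,rcond=None)[0]
    a=o1+d1*s[0];b=o2+d2*s[1];return (a+b)/2,np.linalg.norm(a-b)
E
python3 - <<'E'
from h import *
a=load('scene0');b=load('top0')
org=lambda R,G,B:(R>180)&(G>100)&(G<200)&(B<120)
red=lambda R,G,B:(R>180)&(G<110)&(B<110)
pa=blob(a,org,371,242,10);pb=blob(b,org,270,207,12);print(pa[1:],pb[1:])
print('button',tri(a,pa[1],b,pb[1]),onz(a,*pa[1],.0675),onz(b,*pb[1],.0675))
ra=blob(a,red,278,142,12);rb=blob(b,red,381,225,16)
def ell(m):
    cs=cv2.findContours(m.astype(np.uint8),0,2)[0];h=cv2.convexHull(max(cs,key=len));return cv2.minEnclosingCircle(h), (h[:,0].min(0)+h[:,0].max(0))/2,h[:,0].min(0),h[:,0].max(0)
ea,eb=ell(ra[0]),ell(rb[0]);print(ea,eb)
print('washer',tri(a,ea[1],b,eb[1]))
for z in(.106,.12,.134):print(z,onz(a,*ea[1],z),onz(b,*eb[1],z))
# squares top faces
wh=lambda R,G,B:(R>180)&(G>180)&(B>180)
gr=lambda R,G,B:(B>85)&(B-R>8)&(R>60)&(R<190)
for c,n,p,cond,z in((a,'stand scene',(371,250),wh,.02),(b,'stand top',(272,207),wh,.02)):
    m=blob(c,cond,*p,26)[0];h=cv2.convexHull(max(cv2.findContours(m.astype(np.uint8),0,2)[0],key=len))
    P=np.array([onz(c,*q[0],z)[:2] for q in h],np.float32);print(n,cv2.minAreaRect(P))
for c,n,p in((a,'plate scene',(280,172)),(b,'plate top',(380,228))):
    m=blob(c,gr,*p,26)[0]
    h=cv2.convexHull(max(cv2.findContours(m.astype(np.uint8),0,2)[0],key=len))
    for z in(.008,):
        P=np.array([onz(c,*q[0],z)[:2] for q in h],np.float32);print(n,cv2.minAreaRect(P))
# bystanders rough
for n,p,z in(('spare',(254,156),.1),('beaker',(196,242),.04),('bottle',(447,220),.14),('petri',(316,156),.01),('stopper',(370,157),.028)):print(n,onz(b,*p,z))
E
```

```text
(array([371.7, 239.4]), array([370, 238,   4,   4,  10], dtype=int32)) (array([270.5, 204. ]), array([270, 203,   2,   3,   6], dtype=int32))
button (array([0.56146268, 0.18346329, 0.06764007]), np.float64(0.0014655838026210429)) [0.56103716 0.18407824 0.0675    ] [0.56179877 0.18281657 0.0675    ]
(((277.3461608886719, 141.0), 6.6539530754089355), array([277.5, 141. ]), array([271, 137], dtype=int32), array([284, 145], dtype=int32)) (((383.0, 224.0), 6.403224468231201), array([383., 224.]), array([377, 218], dtype=int32), array([389, 230], dtype=int32))
washer (array([ 0.47201586, -0.19552038,  0.13360462]), np.float64(0.00266753237371312))
0.106 [ 0.44804328 -0.21655826  0.106     ] [ 0.47645561 -0.20056355  0.106     ]
0.12 [ 0.45993681 -0.20523567  0.12      ] [ 0.47459388 -0.19857369  0.12      ]
0.134 [ 0.47183033 -0.19391309  0.134     ] [ 0.47273215 -0.19658383  0.134     ]
stand scene ((0.5602136850357056, 0.18443386256694794), (0.08205480128526688, 0.0817183405160904), 65.62776947021484)
stand top ((0.5620661973953247, 0.1839016079902649), (0.0796460434794426, 0.0796571597456932), 65.55812072753906)
plate scene ((0.4692089259624481, -0.1984645426273346), (0.11300518363714218, 0.10887644439935684), 61.445194244384766)
plate top ((0.4736209809780121, -0.19786837697029114), (0.10820729285478592, 0.10949902981519699), 61.36874008178711)
spare [0.72698692 0.23591703 0.1       ]
beaker [0.43865391 0.44604225 0.04      ]
bottle [ 0.47971236 -0.40861951  0.14      ]
petri [0.74947262 0.0217327  0.01      ]
stopper [ 0.73555212 -0.17641426  0.028     ]
```

```bash
cat >> h.py <<'E'
from scipy.spatial.transform import Rotation as Ro
def st(target=None):
    o=get_obs();R=Ro.from_quat(o['tool_rot']).as_matrix();p=np.array(o['eef_pos'])
    print('t',round(float(o['clock']),2),'p',np.round(p,4),'F',np.round(o['ft_force'],2),'w',round(float(o['grip_width']),4),'q',np.round(o['joint_pos'],2))
    print('R',np.round(R,4).tolist())
    if target is not None: print('tool shift',np.round(R.T@(np.array(target)-p),4))
E
python3 -c "
from h import *
st([.5612,.1838,.19])"
```

```text
t 0.1 p [0.1698 0.4696 0.1919] F [ 0.22 -0.14  0.4 ] w 0.0856 q [ 1.22  0.24  0.    1.34 -0.    1.57]
R [[-0.0006, 0.34, 0.9404], [-0.0018, 0.9404, -0.34], [-1.0, -0.0019, 0.0]]
tool shift [ 0.0022 -0.1357  0.4653]
```

arm_command([
  {"y": -0.0097, "z": 0.0333},
  {"y": -0.0097, "z": 0.0333},
  {"y": -0.0097, "z": 0.0333},
  {"y": -0.0097, "z": 0.0333},
  {"y": -0.0097, "z": 0.0333},
  {"y": -0.0097, "z": 0.0333},
  {"y": -0.0097, "z": 0.0333},
  {"y": -0.0097, "z": 0.0333},
  {"y": -0.0097, "z": 0.0333},
  {"y": -0.0097, "z": 0.0333},
  {"y": -0.0097, "z": 0.0333},
  {"y": -0.0097, "z": 0.0333},
  {"y": -0.0097, "z": 0.0333},
  {"y": -0.0097, "z": 0.0333},
])

```text
schema error: expected keys x, y, z, roll, fingers
```

```bash
python3 -c "
from h import *
st([.5612,.1838,.19])"
```

```text
t 0.1 p [0.1698 0.4696 0.1919] F [ 0.22 -0.14  0.4 ] w 0.0856 q [ 1.22  0.24  0.    1.34 -0.    1.57]
R [[-0.0006, 0.34, 0.9404], [-0.0018, 0.9404, -0.34], [-1.0, -0.0019, 0.0]]
tool shift [ 0.0022 -0.1357  0.4653]
```

arm_command([
  {"x": 0, "y": -0.0097, "z": 0.0333, "roll": 0, "fingers": 1},
  {"x": 0, "y": -0.0097, "z": 0.0333, "roll": 0, "fingers": 1},
  {"x": 0, "y": -0.0097, "z": 0.0333, "roll": 0, "fingers": 1},
  {"x": 0, "y": -0.0097, "z": 0.0333, "roll": 0, "fingers": 1},
  {"x": 0, "y": -0.0097, "z": 0.0333, "roll": 0, "fingers": 1},
  {"x": 0, "y": -0.0097, "z": 0.0333, "roll": 0, "fingers": 1},
  {"x": 0, "y": -0.0097, "z": 0.0333, "roll": 0, "fingers": 1},
  {"x": 0, "y": -0.0097, "z": 0.0333, "roll": 0, "fingers": 1},
  {"x": 0, "y": -0.0097, "z": 0.0333, "roll": 0, "fingers": 1},
  {"x": 0, "y": -0.0097, "z": 0.0333, "roll": 0, "fingers": 1},
  {"x": 0, "y": -0.0097, "z": 0.0333, "roll": 0, "fingers": 1},
  {"x": 0, "y": -0.0097, "z": 0.0333, "roll": 0, "fingers": 1},
  {"x": 0, "y": -0.0097, "z": 0.0333, "roll": 0, "fingers": 1},
  {"x": 0, "y": -0.0097, "z": 0.0333, "roll": 0, "fingers": 1},
])

```text
clock: 1.27
eef_pos: [0.5718, 0.1751, 0.1836]
tool_rot: [0.113, 0.702, -0.12, 0.693]
ft_force: [0.2, 0.5, 0.0]
grip_width: 0.0855
```

```bash
python3 -c "
from h import *
st([.5612,.1838,.11])"
```

```text
t 1.27 p [0.5718 0.1751 0.1836] F [0.24 0.47 0.05] w 0.0855 q [ 0.3   0.46  0.29  1.42 -0.    0.63]
R [[-0.0129, 0.3242, 0.9459], [-0.0077, 0.9459, -0.3243], [-0.9999, -0.0114, -0.0098]]
tool shift [ 0.0736  0.0056 -0.0121]
```

arm_command([
  {"x": 0.02, "y": 0.003, "z": -0.006, "roll": 0, "fingers": 1},
  {"x": 0.02, "y": 0.002, "z": -0.004, "roll": 0, "fingers": 1},
  {"x": 0.02, "y": 0, "z": 0, "roll": 0, "fingers": 1},
  {"x": 0, "y": 0, "z": 0, "roll": 0, "fingers": 1},
  {"x": 0, "y": 0, "z": 0, "roll": 0, "fingers": 1},
])

```text
clock: 1.68
eef_pos: [0.5706, 0.1747, 0.1183]
tool_rot: [0.117, 0.7, -0.125, 0.693]
ft_force: [-0.6, 0.9, -0.5]
grip_width: 0.0853
```

```bash
python3 -c "
from h import *
st([.5612,.1838,.0295])
a=shot('scene','s1');b=shot('top','t1')
f=a['frame'][190:310,290:450];g=b['frame'][150:270,200:360]
cv2.imwrite('pics/z1.png',np.hstack([cv2.resize(f,(400,300)),cv2.resize(g,(400,300))])[:,:,::-1])"
```

```text
t 1.68 p [0.5706 0.1747 0.1183] F [-0.62  0.92 -0.53] w 0.0853 q [ 0.3   0.48  0.16  1.27 -0.01  0.64]
R [[-0.0125, 0.3372, 0.9413], [-0.0098, 0.9413, -0.3373], [-0.9999, -0.0135, -0.0085]]
tool shift [ 0.0888  0.0066 -0.0112]
```

View pics/z1.png

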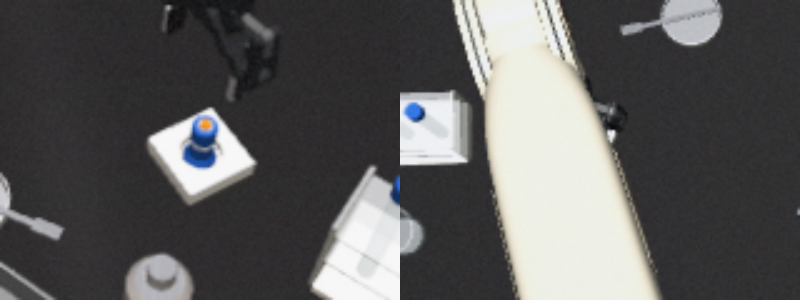

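arm_command([
  {"x": 0, "y": 0.0066, "z": -0.0112, "roll": 0, "fingers": 1},
  {"x": 0, "y": 0, "z": 0, "roll": 0, "fingers": 1},
  {"x": 0, "y": 0, "z": 0, "roll": 0, "fingers": 1},
])

```text
clock: 2.03
eef_pos: [0.5631, 0.1872, 0.1225]
tool_rot: [0.117, 0.699, -0.124, 0.695]
ft_force: [-0.4, -0.0, 0.5]
grip_width: 0.0853
```

```bash
python3 -c "
from h import *
st([.5612,.1838,.0295])"
```

```text
t 2.03 p [0.5631 0.1872 0.1225] F [-0.37 -0.04  0.46] w 0.0853 q [ 0.32  0.47  0.15  1.26 -0.01  0.67]
R [[-0.0069, 0.336, 0.9418], [-0.0076, 0.9418, -0.336], [-0.9999, -0.0095, -0.0039]]
tool shift [ 0.093  -0.003  -0.0003]
```

arm_command([
  {"x": 0.02, "y": -0.003, "z": 0, "roll": 0, "fingers": 1},
  {"x": 0.02, "y": 0, "z": 0, "roll": 0, "fingers": 1},
  {"x": 0, "y": 0, "z": 0, "roll": 0, "fingers": 1},
  {"x": 0, "y": 0, "z": 0, "roll": 0, "fingers": 1},
])

```text
clock: 2.37
eef_pos: [0.5646, 0.1874, 0.0877]
tool_rot: [0.118, 0.695, -0.12, 0.699]
ft_force: [0.4, -0.3, 0.4]
grip_width: 0.0853
```

```bash
python3 -c "
from h import *
st([.5612,.1838,.0295])"
```

```text
t 2.37 p [0.5646 0.1874 0.0877] F [ 0.44 -0.25  0.37] w 0.0853 q [ 0.32  0.49  0.08  1.17 -0.01  0.66]
R [[0.004, 0.3325, 0.9431], [-0.004, 0.9431, -0.3325], [-1.0, -0.0025, 0.0051]]
tool shift [ 0.0582 -0.0044 -0.0023]
```

arm_command([
  {"x": 0, "y": -0.005, "z": -0.003, "roll": 0, "fingers": 1},
  {"x": 0, "y": 0, "z": 0, "roll": 0, "fingers": 1},
])

```text
clock: 2.53
eef_pos: [0.5605, 0.1841, 0.0897]
tool_rot: [0.118, 0.695, -0.12, 0.699]
ft_force: [-0.7, 0.3, 0.5]
grip_width: 0.0854
```

```bash
python3 -c "
from h import *
st([.5612,.1838,.0295])"
```

```text
t 2.53 p [0.5605 0.1841 0.0897] F [-0.67  0.31  0.46] w 0.0854 q [ 0.32  0.47  0.07  1.16 -0.01  0.66]
R [[0.0058, 0.3317, 0.9434], [-0.0035, 0.9434, -0.3317], [-1.0, -0.0014, 0.0067]]
tool shift [0.0602 0.     0.0004]
```

arm_command([
  {"x": 0.015, "y": 0, "z": 0, "roll": 0, "fingers": 1},
  {"x": 0.015, "y": 0, "z": 0, "roll": 0, "fingers": 1},
  {"x": 0.012, "y": 0, "z": 0, "roll": 0, "fingers": 1},
  {"x": 0, "y": 0, "z": 0, "roll": 0, "fingers": 1},
  {"x": 0, "y": 0, "z": 0, "roll": 0, "fingers": 1},
])

```text
clock: 2.95
eef_pos: [0.5653, 0.1851, 0.0543]
tool_rot: [0.12, 0.691, -0.118, 0.703]
ft_force: [0.5, 0.6, -0.2]
grip_width: 0.0854
```

```bash
python3 -c "
from h import *
st([.5612,.1838,.0295])"
```

```text
t 2.95 p [0.5653 0.1851 0.0543] F [ 0.55  0.56 -0.23] w 0.0854 q [ 0.32  0.5   0.02  1.07 -0.01  0.66]
R [[0.0181, 0.3322, 0.943], [0.0005, 0.9432, -0.3322], [-0.9998, 0.0065, 0.0169]]
tool shift [ 0.0247 -0.0028 -0.0038]
```

arm_command([
  {"x": 0.008, "y": -0.003, "z": -0.005, "roll": 0, "fingers": 1},
  {"x": 0.01, "y": 0, "z": 0, "roll": 0, "fingers": 1},
  {"x": 0, "y": 0, "z": 0, "roll": 0, "fingers": 1},
])

```text
clock: 3.2
eef_pos: [0.5627, 0.1847, 0.0396]
tool_rot: [0.122, 0.689, -0.117, 0.705]
ft_force: [-0.2, -0.1, 0.2]
grip_width: 0.0856
```

```bash
python3 -c "
from h import *
st([.5612,.1838,.0295])
a=shot('scene','s2')
f=a['frame'][190:310,290:450]
cv2.imwrite('pics/z2.png',cv2.resize(f,(800,600))[:,:,::-1])"
```

```text
t 3.2 p [0.5627 0.1847 0.0396] F [-0.2  -0.07  0.16] w 0.0856 q [ 0.32  0.51 -0.02  1.02 -0.01  0.66]
R [[0.0245, 0.3323, 0.9429], [0.0025, 0.9431, -0.3324], [-0.9997, 0.0105, 0.0222]]
tool shift [ 0.0101 -0.0015 -0.0013]
```

View pics/z2.png

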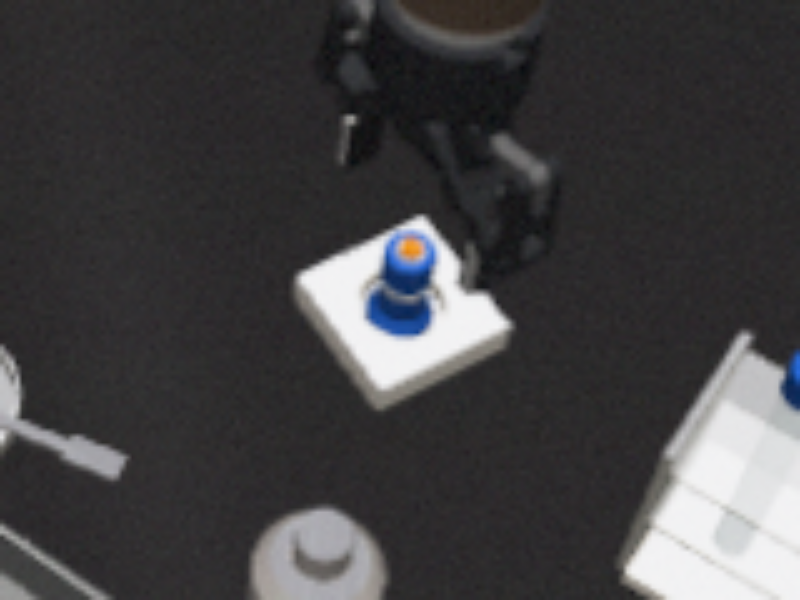

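```bash
python3 -c "
from h import *
c=load('s2');R=Ro.from_quat(get_obs()['tool_rot']).as_matrix();p=np.array(get_obs()['eef_pos'])
P=[p,p-R[:,0]*.013+R[:,1]*.0425,p-R[:,0]*.013-R[:,1]*.0425,[.5612,.1838,.008],[.5612,.1838,.0675]]
print((proj(c,P)-[290,190])*5)"
```

```text
[[401.78338791 281.07239537]
 [459.01467018 324.13694857]
 [352.91611434 210.46723526]
 [395.30561854 312.57384864]
 [407.85709128 246.9431751 ]]
```

```bash
python3 -c "
from h import *
def mk(c,p,R,x,y,w,s):
    f=c['frame'][y-w:y+w,x-w:x+w].astype(float);f=np.clip(255*(f/255)**.5,0,255).astype(np.uint8)
    f=cv2.resize(f,None,fx=s,fy=s,interpolation=cv2.INTER_CUBIC)
    P=[p,p-R[:,0]*.013+R[:,1]*.0425,p-R[:,0]*.013-R[:,1]*.0425,p-R[:,0]*.073]
    for (u,v),col in zip(proj(c,P),[(255,0,0),(0,255,0),(0,255,0),(255,255,0)]):
        cv2.circle(f,(int((u-x+w+.5)*s),int((v-y+w+.5)*s)),3,col,-1)
    return f
R0=Ro.from_quat([0.1212,0.6966,-.1227,.6964]).as_matrix()
A=mk(load('scene0'),np.array([.1697,.4695,.1918]),R0,570,120,50,4)
o=get_obs();B=mk(load('s2'),np.array(o['eef_pos']),Ro.from_quat(o['tool_rot']).as_matrix(),375,220,50,4)
cv2.imwrite('pics/z3.png',np.hstack([A,B])[:,:,::-1])"
```

```text
(no output)
```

View pics/z3.png

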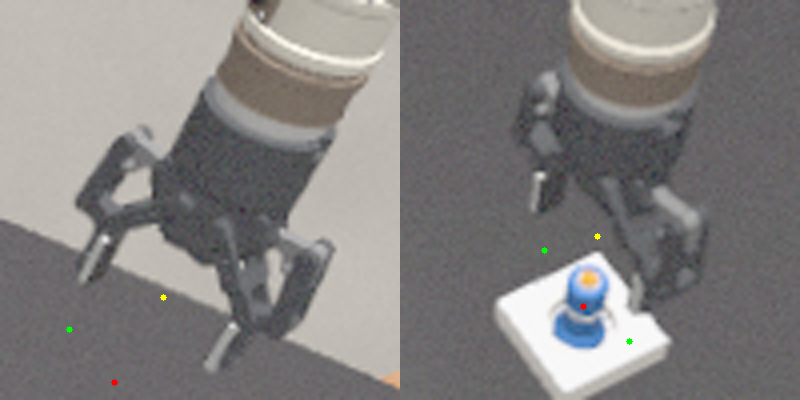

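```bash
python3 -c "
from h import *
for n in('scene0','top0'):
    c=load(n);print(n,proj(c,[[0,0,0],[0.08,0.08,0],[.08,-.08,0],[-.08,.08,0],[-.08,-.08,0],[.1697,.4695,.1918]]).round(0).tolist())
f=load('top0')['frame'][290:390,100:220].astype(float);f=np.clip(255*(f/255)**.5,0,255).astype(np.uint8)
g=load('scene0')['frame'][80:160,350:470]
cv2.imwrite('pics/z4.png',np.vstack([cv2.resize(f,None,fx=4,fy=4)[:300],cv2.resize(g,None,fx=4,fy=4)[:290]])[:,:,::-1])"
```

```text
scene0 [[407.0, 122.0], [417.0, 142.0], [376.0, 124.0], [437.0, 119.0], [398.0, 103.0], [548.0, 165.0]]
top0 [[327.0, 368.0], [303.0, 345.0], [350.0, 343.0], [304.0, 394.0], [351.0, 392.0], [170.0, 326.0]]
```

View pics/z4.png

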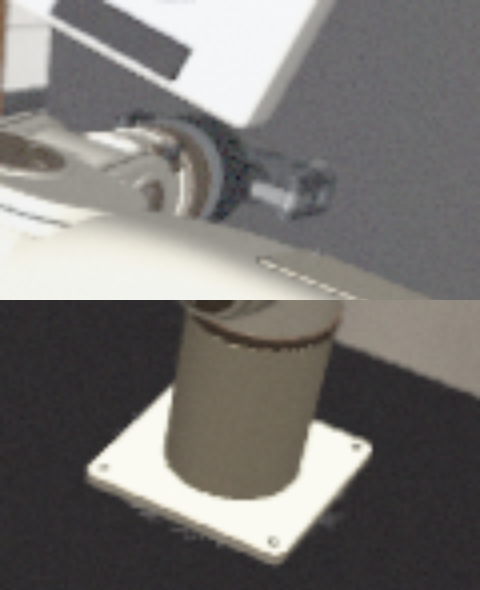

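```bash
python3 -c "
from h import *
a=load('scene0');b=load('top0')
for q in((178,340),(181,334),(172,341)):print(tri(a,(540.5,140),b,q))
p=np.array([.1697,.4695,.1918]);y=np.array([.34,.94,0])
for h in(.013,.049):
  P=[p+[0,0,h]+y*.048,p+[0,0,h]-y*.048]; print(h,proj(a,P).round(1).tolist(),proj(b,P).round(1).tolist())"
```

```text
(array([0.13571074, 0.42758441, 0.23138561]), np.float64(0.00791370022646468))
(array([0.15185467, 0.42236836, 0.239599  ]), np.float64(0.0031228309294102675))
(array([0.13611526, 0.43495549, 0.23581279]), np.float64(0.02423016359463193))
0.013 [[566.0, 172.6], [535.1, 150.7]] [[154.0, 321.7], [183.7, 332.2]]
0.049 [[572.5, 162.2], [540.6, 140.3]] [[149.0, 322.8], [179.6, 333.7]]
```

arm_command([
  {"x": 0, "y": 0, "z": 0, "roll": 0, "fingers": 0.5},
  {"x": 0, "y": 0, "z": 0, "roll": 0, "fingers": 0.5},
  {"x": 0, "y": 0, "z": 0, "roll": 0, "fingers": 0.5},
  {"x": 0, "y": 0, "z": 0, "roll": 0, "fingers": 0.5},
  {"x": 0, "y": 0, "z": 0, "roll": 0, "fingers": 0.5},
])

```text
clock: 3.67
eef_pos: [0.5657, 0.1856, 0.0433]
tool_rot: [0.123, 0.687, -0.116, 0.707]
ft_force: [-0.2, 0.5, 0.1]
grip_width: 0.0427
```

```bash
cat >> h.py <<'E'
def mk(c,p,R,x,y,w,s,hw=.0425,back=.013,h=None):
    h=h or w
    f=c['frame'][y-h:y+h,x-w:x+w].astype(float);f=np.clip(255*(f/255)**.5,0,255).astype(np.uint8)
    f=cv2.resize(f,None,fx=s,fy=s,interpolation=cv2.INTER_CUBIC)
    P=[p,p-R[:,0]*back+R[:,1]*hw,p-R[:,0]*back-R[:,1]*hw,p-R[:,0]*.073]
    for (u,v),col in zip(proj(c,P),[(255,0,0),(0,255,0),(0,255,0),(255,255,0)]):
        cv2.circle(f,(int((u-x+w+.5)*s),int((v-y+h+.5)*s)),3,col,-1)
    return f
def pose():
    o=get_obs();return np.array(o['eef_pos']),Ro.from_quat(o['tool_rot']).as_matrix()
E
python3 -c "
from h import *
st([.5612,.1838,.0295])
c=shot('scene','s3');p,R=pose()
cv2.imwrite('pics/z5.png',mk(c,p,R,375,220,50,6,.0215,.005)[:,:,::-1])"
```

```text
t 3.67 p [0.5657 0.1856 0.0433] F [-0.18  0.48  0.14] w 0.0427 q [ 0.32  0.5  -0.01  1.02 -0.01  0.66]
R [[0.0299, 0.3323, 0.9427], [0.0043, 0.9431, -0.3326], [-0.9995, 0.014, 0.0267]]
tool shift [ 0.0136 -0.0034 -0.004 ]
```

View pics/z5.png

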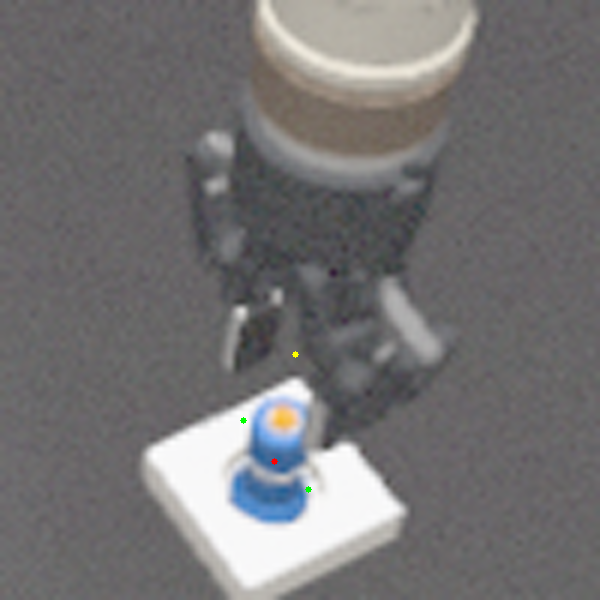

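arm_command([
  {"x": 0.007, "y": -0.003, "z": -0.006, "roll": 0, "fingers": 0.7},
  {"x": 0.006, "y": 0, "z": -0.001, "roll": 0, "fingers": 0.7},
  {"x": 0.003, "y": 0, "z": -0.001, "roll": 0, "fingers": 0.7},
])

```text
clock: 3.97
eef_pos: [0.5593, 0.186, 0.0279]
tool_rot: [0.123, 0.685, -0.115, 0.708]
ft_force: [-0.5, -1.0, 0.2]
grip_width: 0.0598
```

```bash
python3 -c "
from h import *
c=shot('scene','s4');p,R=pose()
st([.5612,.1838,.0295])
cv2.imwrite('pics/z6.png',mk(c,p,R,375,220,50,6,.03,.008)[:,:,::-1])"
```

```text
t 4.02 p [0.5584 0.1858 0.0272] F [-1.11 -1.45 -0.97] w 0.0599 q [ 0.32  0.51 -0.06  0.98 -0.01  0.66]
R [[0.0318, 0.3324, 0.9426], [0.005, 0.943, -0.3327], [-0.9995, 0.0153, 0.0283]]
tool shift [-0.0022 -0.001   0.0034]
```

View pics/z6.png

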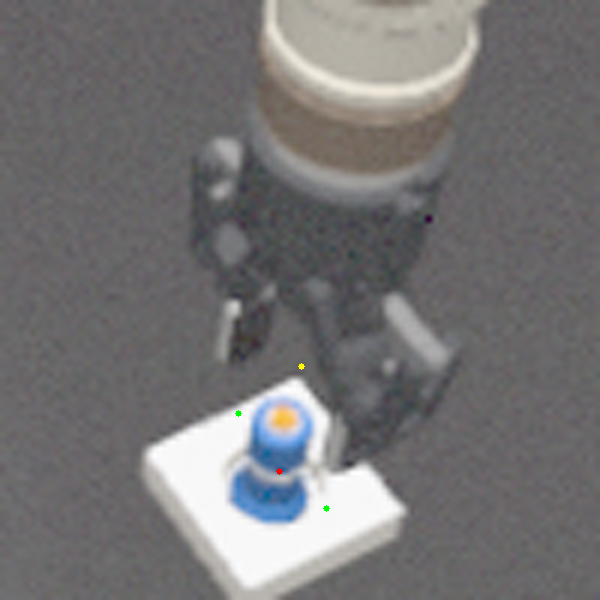

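arm_command([
  {"x": 0.003, "y": -0.001, "z": 0.003, "roll": 0, "fingers": 0.8},
  {"x": 0.003, "y": 0, "z": -0.001, "roll": 0, "fingers": 0.8},
  {"x": 0.003, "y": 0, "z": -0.001, "roll": 0, "fingers": 0.8},
  {"x": 0.002, "y": 0, "z": -0.001, "roll": 0, "fingers": 0.8},
])

```text
clock: 4.35
eef_pos: [0.5595, 0.185, 0.0155]
tool_rot: [0.123, 0.686, -0.116, 0.708]
ft_force: [-0.4, 0.2, 0.4]
grip_width: 0.0683
```

```bash
python3 -c "
from h import *
st([.5612,.1838,.0])"
```

```text
t 4.35 p [0.5595 0.185  0.0155] F [-0.4   0.19  0.4 ] w 0.0683 q [ 0.32  0.52 -0.07  0.95 -0.01  0.66]
R [[0.0327, 0.3325, 0.9425], [0.0051, 0.943, -0.3329], [-0.9995, 0.0157, 0.0291]]
tool shift [ 0.0155 -0.0008  0.0016]
```

arm_command([
  {"x": 0.003, "y": 0, "z": 0.001, "roll": 0, "fingers": 0.8},
  {"x": 0.003, "y": 0, "z": 0, "roll": 0, "fingers": 0.8},
  {"x": 0.003, "y": 0, "z": 0, "roll": 0, "fingers": 0.8},
])

```text
clock: 4.6
eef_pos: [0.5609, 0.1848, 0.0058]
tool_rot: [0.123, 0.686, -0.116, 0.708]
ft_force: [-0.7, 0.7, 0.1]
grip_width: 0.0684
```

arm_command([
  {"x": 0.002, "y": 0, "z": 0, "roll": 0, "fingers": 0.8},
  {"x": 0.002, "y": 0, "z": 0, "roll": 0, "fingers": 0.8},
])

```text
clock: 4.77
eef_pos: [0.5609, 0.1848, 0.001]
tool_rot: [0.123, 0.686, -0.116, 0.708]
ft_force: [0.6, -0.1, 0.4]
grip_width: 0.0683
```

```bash
python3 -c "
from h import *
c=shot('scene','s5');p,R=pose()
st([.5612,.1838,.0])
cv2.imwrite('pics/z7.png',mk(c,p,R,375,220,50,6,.034,.01)[:,:,::-1])"
```

```text
t 4.82 p [5.606e-01 1.847e-01 5.000e-04] F [-0.21 -0.75  0.1 ] w 0.0682 q [ 0.32  0.54 -0.08  0.92 -0.01  0.66]
R [[0.0317, 0.3324, 0.9426], [0.0048, 0.943, -0.3328], [-0.9995, 0.0151, 0.0283]]
tool shift [ 0.0005 -0.0006  0.0009]
```

View pics/z7.png

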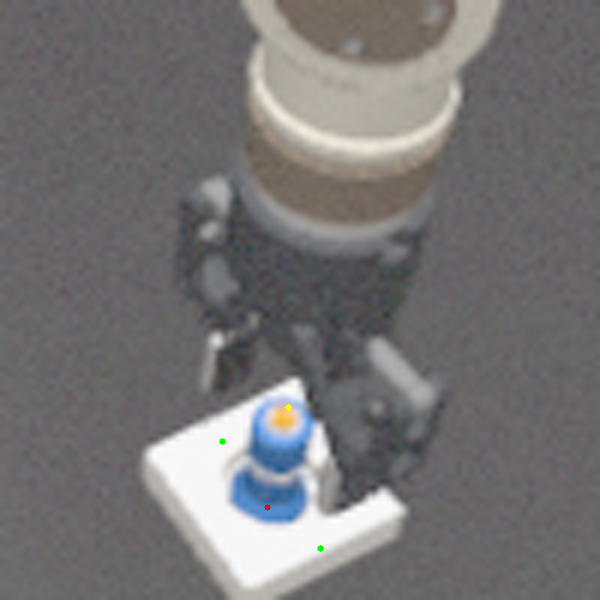

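arm_command([
  {"x": 0.003, "y": -0.001, "z": 0.001, "roll": 0, "fingers": 0.8},
  {"x": 0.003, "y": 0, "z": 0, "roll": 0, "fingers": 0.8},
  {"x": 0.0015, "y": 0, "z": 0, "roll": 0, "fingers": 0.8},
])

```text
clock: 5.07
eef_pos: [0.5618, 0.1834, -0.0073]
tool_rot: [0.123, 0.686, -0.116, 0.708]
ft_force: [0.2, -0.6, -0.1]
grip_width: 0.0683
```

```bash
python3 -c "
from h import *
c=shot('scene','s6');p,R=pose()
st([.5612,.1838,-.008])
cv2.imwrite('pics/z8.png',mk(c,p,R,375,220,50,6,.034,.01)[:,:,::-1])"
```

```text
t 5.12 p [ 0.5616  0.1833 -0.0076] F [-0.21 -0.2   0.41] w 0.0687 q [ 0.32  0.55 -0.09  0.9  -0.01  0.66]
R [[0.032, 0.3324, 0.9426], [0.0049, 0.943, -0.3327], [-0.9995, 0.0152, 0.0285]]
tool shift [ 0.0004  0.0003 -0.0006]
```

View pics/z8.png

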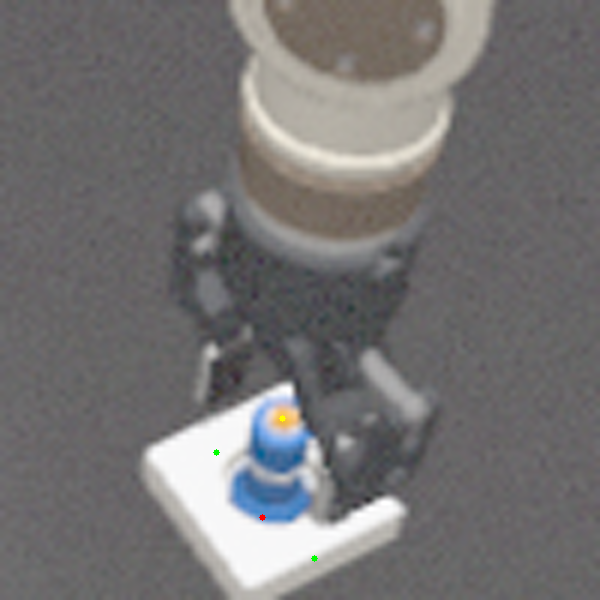

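```bash
python3 -c "
from h import *
c=load('s6');p,R=pose()
for off in (.034,.04,.046):
  for dz in(-.011,0,.011):
    print(off,dz,((proj(c,[p-R[:,0]*(off+.010)+s*R[:,1]*.034+dz*R[:,2] for s in(-1,1)]-np.array([0,0,0]))-[325,170]+.5)*6).round(0).tolist())
print(((proj(c,[[.5612,.1838,z] for z in(.008,.02,.03,.04,.05,.0675)])-[325,170]+.5)*6).round(0).tolist())"
```

```text
0.034 -0.011 [[245.0, 395.0], [345.0, 502.0]]
0.034 0 [[225.0, 406.0], [325.0, 514.0]]
0.034 0.011 [[205.0, 417.0], [305.0, 526.0]]
0.04 -0.011 [[246.0, 387.0], [347.0, 494.0]]
0.04 0 [[226.0, 398.0], [327.0, 506.0]]
0.04 0.011 [[206.0, 409.0], [307.0, 518.0]]
0.046 -0.011 [[248.0, 378.0], [349.0, 485.0]]
0.046 0 [[228.0, 389.0], [329.0, 497.0]]
0.046 0.011 [[208.0, 400.0], [309.0, 509.0]]
[[267.0, 498.0], [270.0, 483.0], [273.0, 470.0], [275.0, 457.0], [278.0, 443.0], [282.0, 419.0]]
```

arm_command([
  {"x": 0.003, "y": 0, "z": 0, "roll": 0, "fingers": 0.8},
  {"x": 0.003, "y": 0, "z": 0, "roll": 0, "fingers": 0.8},
  {"x": 0.0015, "y": 0, "z": 0, "roll": 0, "fingers": 0.6},
])

```text
clock: 5.37
eef_pos: [0.5622, 0.1835, -0.0154]
tool_rot: [0.123, 0.686, -0.116, 0.708]
ft_force: [0.3, -0.1, 0.0]
grip_width: 0.0576
```

```bash
python3 -c "
from h import *
st([.5612,.1838,-.0155])"
```

```text
t 5.37 p [ 0.5622  0.1835 -0.0154] F [ 0.31 -0.12  0.  ] w 0.0576 q [ 0.32  0.56 -0.1   0.89 -0.01  0.66]
R [[0.0327, 0.3324, 0.9426], [0.0051, 0.943, -0.3328], [-0.9995, 0.0157, 0.0291]]
tool shift [ 0.     -0.     -0.0011]
```

arm_command([
  {"x": 0.0003, "y": 0, "z": -0.0005, "roll": 0, "fingers": 0},
  {"x": 0.0003, "y": 0, "z": 0, "roll": 0, "fingers": 0},
  {"x": 0.0003, "y": 0, "z": 0, "roll": 0, "fingers": 0},
  {"x": 0.0003, "y": 0, "z": 0, "roll": 0, "fingers": 0},
  {"x": 0.0003, "y": 0, "z": 0, "roll": 0, "fingers": 0},
])

```text
clock: 5.78
eef_pos: [0.5615, 0.1836, -0.0167]
tool_rot: [0.123, 0.686, -0.116, 0.708]
ft_force: [-1.4, -0.7, 1.8]
grip_width: 0.0256
```

```bash
python3 -c "
from h import *
c=shot('scene','s7');p,R=pose()
st([.5612,.1838,-.0155])
cv2.imwrite('pics/z9.png',mk(c,p,R,375,220,50,6,.0135,.003)[:,:,::-1])"
```

```text
t 5.83 p [ 0.5615  0.1836 -0.0167] F [-1.3  -0.59  2.29] w 0.0255 q [ 0.32  0.56 -0.1   0.88 -0.01  0.66]
R [[0.0325, 0.3324, 0.9426], [0.0049, 0.943, -0.3327], [-0.9995, 0.0154, 0.029]]
tool shift [-0.0012  0.0001 -0.0004]
```

View pics/z9.png

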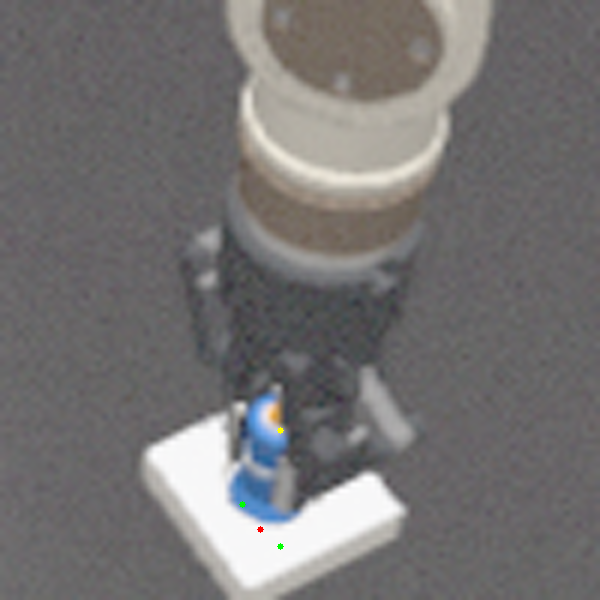

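arm_command([
  {"x": 0, "y": 0, "z": 0, "roll": 0, "fingers": 0.5},
  {"x": -0.001, "y": 0, "z": 0, "roll": 0, "fingers": 0.5},
  {"x": -0.003, "y": 0, "z": 0, "roll": 0, "fingers": 0.5},
  {"x": -0.003, "y": 0, "z": 0, "roll": 0, "fingers": 0.5},
])

```text
clock: 6.17
eef_pos: [0.5609, 0.1834, -0.0102]
tool_rot: [0.123, 0.686, -0.116, 0.708]
ft_force: [-0.2, 0.5, 0.4]
grip_width: 0.0427
```

```bash
python3 -c "
from h import *
st([.5612,.1838,-.011])"
```

```text
t 6.17 p [ 0.5609  0.1834 -0.0102] F [-0.16  0.52  0.37] w 0.0427 q [ 0.32  0.55 -0.09  0.9  -0.01  0.66]
R [[0.0316, 0.3324, 0.9426], [0.0046, 0.943, -0.3327], [-0.9995, 0.0149, 0.0282]]
tool shift [0.0008 0.0004 0.0001]
```

arm_command([
  {"x": 0.0005, "y": 0, "z": 0.0003, "roll": 0, "fingers": 0},
  {"x": 0, "y": 0, "z": 0, "roll": 0, "fingers": 0},
  {"x": 0, "y": 0, "z": 0, "roll": 0, "fingers": 0},
  {"x": 0, "y": 0, "z": 0, "roll": 0, "fingers": 0},
])

```text
clock: 6.5
eef_pos: [0.562, 0.1836, -0.0098]
tool_rot: [0.123, 0.686, -0.115, 0.708]
ft_force: [-1.5, 0.2, -0.9]
grip_width: 0.0259
```

```bash
python3 -c "
from h import *
c=shot('scene','s8');p,R=pose()
st([.5612,.1838,-.0155])
cv2.imwrite('pics/z10.png',mk(c,p,R,375,230,40,7,.0135,.003)[:,:,::-1])"
```

```text
t 6.55 p [ 0.562   0.1836 -0.0099] F [ 0.91  0.57 -0.84] w 0.0256 q [ 0.32  0.55 -0.09  0.9  -0.01  0.66]
R [[0.0331, 0.3323, 0.9426], [0.0052, 0.943, -0.3326], [-0.9994, 0.0159, 0.0295]]
tool shift [ 0.0056 -0.0002 -0.001 ]
```

View pics/z10.png

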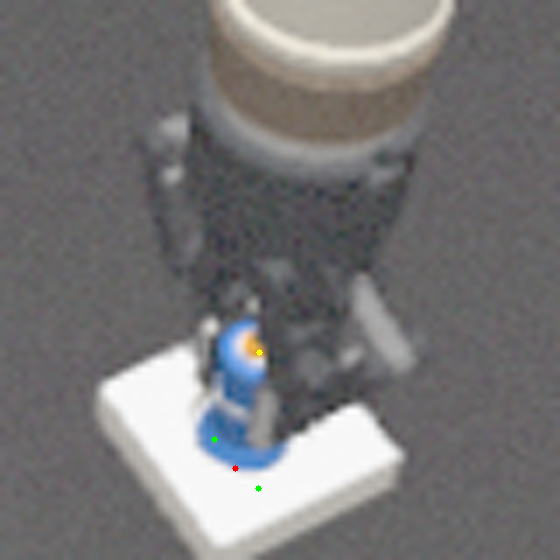

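arm_command([
  {"x": -0.006, "y": 0, "z": 0, "roll": 0, "fingers": 0},
  {"x": -0.012, "y": 0, "z": 0, "roll": 0, "fingers": 0},
  {"x": -0.02, "y": 0, "z": 0, "roll": 0, "fingers": 0},
  {"x": -0.025, "y": 0, "z": 0, "roll": 0, "fingers": 0},
  {"x": -0.025, "y": 0, "z": 0, "roll": 0, "fingers": 0},
  {"x": -0.025, "y": 0, "z": 0, "roll": 0, "fingers": 0},
  {"x": -0.025, "y": 0, "z": 0, "roll": 0, "fingers": 0},
  {"x": -0.025, "y": 0, "z": 0, "roll": 0, "fingers": 0},
  {"x": -0.01, "y": 0, "z": 0, "roll": 0, "fingers": 0},
])

```text
clock: 7.3
eef_pos: [0.5499, 0.1805, 0.1654]
tool_rot: [0.12, 0.691, -0.119, 0.703]
ft_force: [1.0, -0.2, -1.3]
grip_width: 0.0257
```

```bash
python3 -c "
from h import *
c=shot('scene','s9');p,R=pose()
st([.472,-.197,.185])
x,y=proj(c,[p])[0].astype(int)
cv2.imwrite('pics/z11.png',mk(c,p,R,x,y,50,6,.0135,.003)[:,:,::-1])"
```

```text
t 7.35 p [0.5506 0.1808 0.1666] F [0.38 0.34 0.72] w 0.0255 q [ 0.32  0.4   0.15  1.31 -0.01  0.66]
R [[0.0183, 0.3326, 0.9429], [0.0003, 0.943, -0.3327], [-0.9998, 0.0064, 0.0171]]
tool shift [-0.0199 -0.3823  0.0519]
```

View pics/z11.png

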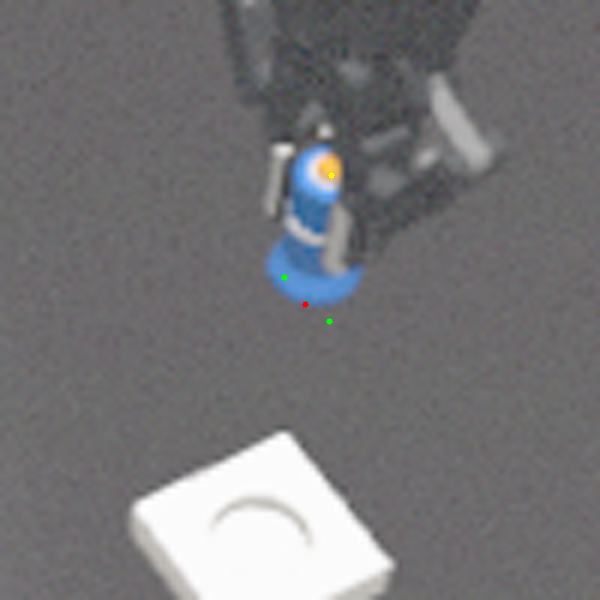

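arm_command([
  {"x": -0.008, "y": -0.01, "z": 0.002, "roll": 0, "fingers": 0},
  {"x": -0.008, "y": -0.02, "z": 0.004, "roll": 0, "fingers": 0},
  {"x": -0.004, "y": -0.03, "z": 0.004, "roll": 0, "fingers": 0},
  {"x": 0, "y": -0.03, "z": 0.004, "roll": 0, "fingers": 0},
  {"x": 0, "y": -0.03, "z": 0.004, "roll": 0, "fingers": 0},
  {"x": 0, "y": -0.03, "z": 0.004, "roll": 0, "fingers": 0},
  {"x": 0, "y": -0.03, "z": 0.004, "roll": 0, "fingers": 0},
  {"x": 0, "y": -0.03, "z": 0.004, "roll": 0, "fingers": 0},
  {"x": 0, "y": -0.03, "z": 0.004, "roll": 0, "fingers": 0},
  {"x": 0, "y": -0.03, "z": 0.004, "roll": 0, "fingers": 0},
  {"x": 0, "y": -0.02, "z": 0.004, "roll": 0, "fingers": 0},
  {"x": 0, "y": -0.01, "z": 0.004, "roll": 0, "fingers": 0},
])

```text
clock: 8.35
eef_pos: [0.4811, -0.1334, 0.1799]
tool_rot: [0.117, 0.697, -0.118, 0.698]
ft_force: [-0.2, -0.0, -1.7]
grip_width: 0.0255
```

```bash
python3 -c "
from h import *
st([.472,-.197,.185])"
```

```text
t 8.35 p [ 0.4811 -0.1334  0.1799] F [-0.22 -0.03 -1.72] w 0.0255 q [-0.27  0.24 -0.02  1.3  -0.    0.06]
R [[0.0003, 0.3272, 0.945], [-0.0017, 0.945, -0.3272], [-1.0, -0.0015, 0.0009]]
tool shift [-0.005  -0.0631  0.0122]
```

arm_command([
  {"x": 0, "y": -0.02, "z": 0.004, "roll": 0, "fingers": 0},
  {"x": 0, "y": -0.02, "z": 0.004, "roll": 0, "fingers": 0},
  {"x": 0, "y": -0.01, "z": 0.003, "roll": 0, "fingers": 0},
  {"x": 0, "y": 0, "z": 0, "roll": 0, "fingers": 0},
  {"x": 0, "y": 0, "z": 0, "roll": 0, "fingers": 0},
])

```text
clock: 8.77
eef_pos: [0.4681, -0.1906, 0.1761]
tool_rot: [0.12, 0.7, -0.12, 0.694]
ft_force: [-0.8, -0.1, -2.1]
grip_width: 0.0255
```

```bash
python3 -c "
from h import *
st([.472,-.197,.185])
c=shot('scene','s10');d=shot('top','t10');p,R=pose()
A=mk(c,p,R,278,140,40,5,.0135,.003);B=mk(d,p,R,381,225,40,5,.0135,.003)
cv2.imwrite('pics/z12.png',np.hstack([A,B])[:,:,::-1])"
```

```text
t 8.77 p [ 0.4681 -0.1906  0.1761] F [-0.76 -0.11 -2.1 ] w 0.0255 q [-0.38  0.27 -0.    1.31 -0.   -0.04]
R [[-0.0093, 0.335, 0.9422], [0.0009, 0.9422, -0.335], [-1.0, -0.0023, -0.0091]]
tool shift [-0.0089 -0.0048  0.0057]
```

View pics/z12.png

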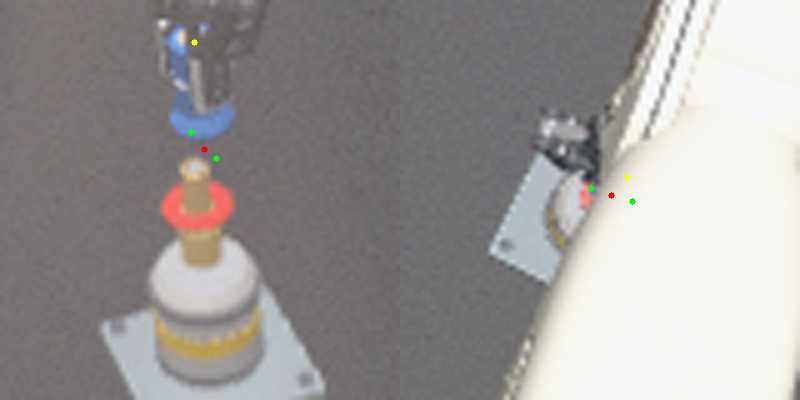

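```bash
cat >> h.py <<'E'
P0=np.array([.562,.1836,-.0099]);R0=np.array([[0.0331,0.3323,0.9426],[0.0052,0.943,-0.3326],[-0.9994,0.0159,0.0295]])
G0=R0.T@(np.array([.5612,.1838,.008])-P0); A0=R0.T@np.array([0,0,1.])
def rim():
    p,R=pose(); return p+R@G0, R@A0
def circ(c,axis,r):
    u=np.cross(axis,[1,0,0]);u/=np.linalg.norm(u);v=np.cross(axis,u);t=np.linspace(0,2*np.pi,72)[:,None]
    return c+r*(np.cos(t)*u+np.sin(t)*v)
def bluerim(c,rc,ax,w=12):
    P=proj(c,circ(rc,ax,.018));blue=lambda R,G,B:(B>90)&(B-R>50)&(B-G>20)
    x,y=P.mean(0).astype(int);m=blob(c,blue,x,y-6,26)[0]
    ys,xs=np.nonzero(m);return P.min(0),P.max(0),(xs.min(),ys.min(),xs.max(),ys.max())
E
python3 - <<'E'
from h import *
r,a=rim();print('rim',r.round(4),'axis',a.round(4))
c=load('s10');print(bluerim(c,r,a))
c8=load('s9');
# calibrate on lifted pose s9: p=.5506,.1808,.1666
R9=np.array([[0.0183,0.3326,0.9429],[0.0003,0.943,-0.3327],[-0.9998,0.0064,0.0171]]);p9=np.array([.5506,.1808,.1666])
print('lifted',bluerim(c8,p9+R9@G0,R9@A0), p9+R9@G0)
# tube in scene0: brass mask edges per row
f=load('s10')['frame'].astype(int);R,G,B=f[...,0],f[...,1],f[...,2]
for y in range(130,156):
    row=[(x,tuple(f[y,x])) for x in range(270,288)]
    m=[x for x,(r_,g_,b_) in row if r_-b_>25 and g_-b_>8 and r_-g_<70]
    print(y,m[:1],m[-1:],end='; ')
print()
for z in(.13,.1335,.16):print(z,proj(c,[[.472,-.197,z]]))
E
```

```text
rim [ 0.4685 -0.1895  0.1942] axis [0.042  0.0045 0.9991]
(array([271.51520596, 120.13708963]), array([284.51137833, 128.67385525]), (np.int64(272), np.int64(120), np.int64(284), np.int64(127)))
lifted (array([370.83434313, 200.18823276]), array([386.49167193, 212.31385802]), (np.int64(371), np.int64(200), np.int64(386), np.int64(211))) [0.55006529 0.18108751 0.18450744]
130 [] []; 131 [276] [277]; 132 [274] [279]; 133 [274] [279]; 134 [274] [279]; 135 [274] [279]; 136 [274] [279]; 137 [275] [279]; 138 [275] [279]; 139 [275] [279]; 140 [275] [280]; 141 [275] [279]; 142 [276] [278]; 143 [] []; 144 [] []; 145 [281] [282]; 146 [273] [282]; 147 [274] [281]; 148 [274] [281]; 149 [274] [281]; 150 [274] [281]; 151 [274] [281]; 152 [275] [281]; 153 [277] [279]; 154 [] []; 155 [] []; 
0.13 [[276.73968126 141.6728904 ]]
0.1335 [[276.65544409 140.74608773]]
0.16 [[276.00654207 133.5941839 ]]
```

arm_command([
  {"x": 0, "y": -0.005, "z": 0.005, "roll": 0, "fingers": 0},
  {"x": 0.001, "y": 0, "z": 0, "roll": 0, "fingers": 0},
  {"x": 0.001, "y": 0, "z": 0, "roll": 0, "fingers": 0},
])

```text
clock: 9.12
eef_pos: [0.4726, -0.1942, 0.1744]
tool_rot: [0.118, 0.7, -0.118, 0.694]
ft_force: [-0.1, -0.7, -1.7]
grip_width: 0.0255
```

```bash
cat >> h.py <<'E'
def go(x,y,z):
    r,a=rim();p,R=pose();o=get_obs();print('t',round(float(o['clock']),2),'rim',r.round(4),'axis',a.round(4),'F',np.round(o['ft_force'],2),'w',round(float(o['grip_width']),4),'shift',(R.T@(np.array([x,y,z])-r)).round(4))
E
python3 -c "
from h import *
go(.4713,-.1957,.17)"
```

```text
t 9.12 rim [ 0.4726 -0.1939  0.1923] axis [0.0415 0.0041 0.9991] F [-0.05 -0.74 -1.72] w 0.0255 shift [ 0.0223 -0.002  -0.0004]
```

arm_command([
  {"x": 0.005, "y": -0.002, "z": 0, "roll": 0, "fingers": 0},
  {"x": 0.005, "y": 0, "z": 0, "roll": 0, "fingers": 0},
  {"x": 0.005, "y": 0, "z": 0, "roll": 0, "fingers": 0},
  {"x": 0.003, "y": 0, "z": 0, "roll": 0, "fingers": 0},
])

```text
clock: 9.45
eef_pos: [0.4727, -0.1949, 0.1551]
tool_rot: [0.117, 0.7, -0.117, 0.695]
ft_force: [0.1, 0.7, -1.5]
grip_width: 0.0254
```

```bash
python3 -c "
from h import *
go(.4713,-.1957,.17)
c=shot('scene','s11');p,R=pose();r,a=rim();print(bluerim(c,r,a))
A=mk(c,p,R,278,135,40,8,.0135,.003,30);cv2.imwrite('pics/z13.png',A[:,:,::-1])"
```

```text
t 9.45 rim [ 0.4726 -0.1946  0.173 ] axis [0.0404 0.0043 0.9991] F [ 0.05  0.75 -1.49] w 0.0254 shift [ 0.003  -0.0015 -0.0009]
(array([269.943994  , 126.31761931]), array([282.75364324, 134.8595732 ]), (np.int64(270), np.int64(127), np.int64(282), np.int64(133)))
```

View pics/z13.png

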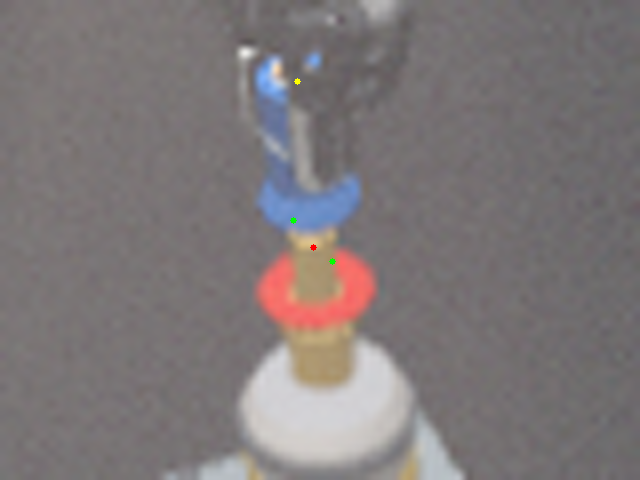

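arm_command([
  {"x": 0.004, "y": -0.002, "z": -0.001, "roll": 0, "fingers": 0},
  {"x": 0.003, "y": 0, "z": 0, "roll": 0, "fingers": 0},
  {"x": 0.003, "y": 0, "z": 0, "roll": 0, "fingers": 0},
])

```text
clock: 9.75
eef_pos: [0.4704, -0.1963, 0.1436]
tool_rot: [0.117, 0.7, -0.117, 0.694]
ft_force: [-0.5, 0.1, -1.0]
grip_width: 0.0258
```

```bash
python3 -c "
from h import *
go(.4713,-.1957,.155)"
```

```text
t 9.75 rim [ 0.4703 -0.196   0.1615] axis [0.0416 0.0039 0.9991] F [-0.55  0.11 -0.99] w 0.0258 shift [0.0065 0.0006 0.0009]
```

arm_command([
  {"x": 0.003, "y": 0.0005, "z": 0.001, "roll": 0, "fingers": 0},
  {"x": 0.003, "y": 0, "z": 0, "roll": 0, "fingers": 0},
])

```text
clock: 9.92
eef_pos: [0.4714, -0.1962, 0.137]
tool_rot: [0.117, 0.7, -0.117, 0.694]
ft_force: [0.3, -0.6, -1.0]
grip_width: 0.0256
```

```bash
python3 -c "
from h import *
go(.4713,-.1957,.155)"
```

```text
t 9.92 rim [ 0.4714 -0.196   0.1549] axis [0.0415 0.0038 0.9991] F [ 0.26 -0.56 -0.98] w 0.0256 shift [-0.0001  0.0002 -0.0001]
```

arm_command([
  {"x": 0.002, "y": 0, "z": 0, "roll": 0, "fingers": 0},
  {"x": 0.002, "y": 0, "z": 0, "roll": 0, "fingers": 0},
])

```text
clock: 10.08
eef_pos: [0.4716, -0.1963, 0.1332]
tool_rot: [0.117, 0.7, -0.117, 0.695]
ft_force: [-0.8, -0.2, 3.4]
grip_width: 0.0257
```

```bash
python3 -c "
from h import *
go(.4713,-.1957,.134)"
```

```text
t 10.08 rim [ 0.4715 -0.196   0.1511] axis [0.0409 0.0041 0.9991] F [-0.76 -0.15  3.36] w 0.0257 shift [ 0.0171  0.0003 -0.0002]
```

arm_command([
  {"x": 0.002, "y": 0, "z": 0, "roll": 0, "fingers": 0},
  {"x": 0.002, "y": 0, "z": 0, "roll": 0, "fingers": 0},
])

```text
clock: 10.25
eef_pos: [0.4716, -0.1963, 0.1299]
tool_rot: [0.117, 0.7, -0.117, 0.695]
ft_force: [-1.8, 0.9, 4.1]
grip_width: 0.0259
```

arm_command([
  {"x": 0.002, "y": 0, "z": 0, "roll": 0, "fingers": 0},
  {"x": 0.002, "y": 0, "z": 0, "roll": 0, "fingers": 0},
])

```text
clock: 10.42
eef_pos: [0.4717, -0.1964, 0.1267]
tool_rot: [0.117, 0.699, -0.117, 0.695]
ft_force: [-2.2, 1.7, 5.1]
grip_width: 0.0258
```

```bash
python3 -c "
from h import *
go(.4713,-.1957,.134)"
```

```text
t 10.42 rim [ 0.4716 -0.1961  0.1446] axis [0.039  0.0049 0.9992] F [-2.23  1.69  5.12] w 0.0258 shift [ 0.0106  0.0003 -0.0004]
```

arm_command([
  {"x": 0.002, "y": 0.0006, "z": -0.0012, "roll": 0, "fingers": 0},
  {"x": 0.002, "y": 0, "z": 0, "roll": 0, "fingers": 0},
])

```text
clock: 10.58
eef_pos: [0.4718, -0.1965, 0.1236]
tool_rot: [0.116, 0.698, -0.118, 0.696]
ft_force: [-2.3, 1.2, 6.3]
grip_width: 0.0257
```

```bash
python3 -c "
from h import *
go(.4705,-.1951,.134)"
```

```text
t 10.58 rim [ 0.4716 -0.1961  0.1415] axis [0.0361 0.0075 0.9993] F [-2.32  1.25  6.27] w 0.0257 shift [ 0.0075  0.0006 -0.0014]
```

arm_command([
  {"x": 0.002, "y": 0.001, "z": -0.002, "roll": 0, "fingers": 0},
  {"x": 0.002, "y": 0.0005, "z": -0.001, "roll": 0, "fingers": 0},
])

```text
clock: 10.75
eef_pos: [0.4717, -0.1964, 0.1209]
tool_rot: [0.115, 0.696, -0.12, 0.698]
ft_force: [-1.7, -0.4, 5.2]
grip_width: 0.0256
```

```bash
python3 -c "
from h import *
go(.4705,-.1951,.134)"
```

```text
t 10.75 rim [ 0.4715 -0.196   0.1388] axis [0.0309 0.0128 0.9994] F [-1.72 -0.36  5.18] w 0.0256 shift [ 0.0048  0.0006 -0.0012]
```

arm_command([
  {"x": 0.002, "y": 0, "z": -0.001, "roll": 0, "fingers": 0},
  {"x": 0.002, "y": 0, "z": 0, "roll": 0, "fingers": 0},
])

```text
clock: 10.92
eef_pos: [0.4719, -0.1966, 0.1179]
tool_rot: [0.115, 0.695, -0.12, 0.7]
ft_force: [-3.5, 2.0, 5.4]
grip_width: 0.0255
```

arm_command([
  {"x": 0.002, "y": 0, "z": 0, "roll": 0, "fingers": 0},
])

```text
clock: 11.0
eef_pos: [0.4718, -0.1966, 0.1161]
tool_rot: [0.115, 0.695, -0.12, 0.7]
ft_force: [-2.9, 1.3, 5.8]
grip_width: 0.0259
```

arm_command([
  {"x": 0.002, "y": 0, "z": 0, "roll": 0, "fingers": 0},
])

```text
clock: 11.08
eef_pos: [0.4718, -0.1966, 0.1145]
tool_rot: [0.115, 0.695, -0.12, 0.7]
ft_force: [-3.7, 1.4, 8.5]
grip_width: 0.0257
```

```bash
python3 -c "
from h import *
go(.4705,-.1951,.134)
c=shot('scene','s12');p,R=pose()
A=mk(c,p,R,278,135,40,8,.0135,.003,30);cv2.imwrite('pics/z14.png',A[:,:,::-1])"
```

```text
t 11.08 rim [ 0.4715 -0.1961  0.1325] axis [0.0268 0.0145 0.9995] F [-3.69  1.4   8.45] w 0.0257 shift [-0.0016  0.0006 -0.0012]
```

View pics/z14.png

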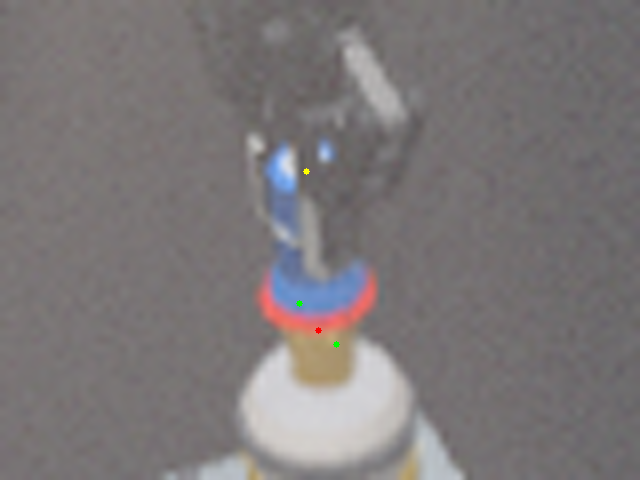

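arm_command([
  {"x": 0.0015, "y": 0, "z": 0, "roll": 0, "fingers": 0},
])

```text
clock: 11.22
eef_pos: [0.4718, -0.1966, 0.1138]
tool_rot: [0.115, 0.694, -0.121, 0.7]
ft_force: [-4.0, 1.7, 11.2]
grip_width: 0.0253
```

arm_command([
  {"x": 0.001, "y": 0, "z": 0, "roll": 0, "fingers": 0},
])

```text
clock: 11.3
eef_pos: [0.4718, -0.1966, 0.1137]
tool_rot: [0.115, 0.694, -0.121, 0.701]
ft_force: [-3.8, 1.1, 11.0]
grip_width: 0.0257
```

arm_command([
  {"x": 0.0018, "y": 0, "z": 0, "roll": 0, "fingers": 0},
])

```text
clock: 11.38
eef_pos: [0.4719, -0.1966, 0.1131]
tool_rot: [0.115, 0.694, -0.121, 0.701]
ft_force: [-5.6, 1.8, 11.7]
grip_width: 0.0255
```

arm_command([
  {"x": 0.0015, "y": 0, "z": 0, "roll": 0, "fingers": 0},
  {"x": 0.0012, "y": 0, "z": 0, "roll": 0, "fingers": 0},
])

```text
clock: 11.55
eef_pos: [0.4719, -0.1966, 0.1131]
tool_rot: [0.114, 0.693, -0.121, 0.702]
ft_force: [-4.6, 1.1, 12.2]
grip_width: 0.0259
```

arm_command([
  {"x": 0.0013, "y": 0, "z": -0.0005, "roll": 0, "fingers": 0},
  {"x": 0.0013, "y": 0, "z": -0.0005, "roll": 0, "fingers": 0},
  {"x": 0.0013, "y": 0, "z": -0.0005, "roll": 0, "fingers": 0},
  {"x": 0.0013, "y": 0, "z": -0.0005, "roll": 0, "fingers": 0},
])

```text
clock: 11.88
eef_pos: [0.4721, -0.1967, 0.1137]
tool_rot: [0.114, 0.69, -0.121, 0.705]
ft_force: [-3.4, 0.9, 10.5]
grip_width: 0.0254
```

arm_command([
  {"x": 0.0013, "y": 0, "z": -0.0005, "roll": 0, "fingers": 0},
  {"x": 0.0013, "y": 0, "z": -0.0005, "roll": 0, "fingers": 0},
  {"x": 0.0013, "y": 0, "z": -0.0005, "roll": 0, "fingers": 0},
  {"x": 0.0013, "y": 0, "z": -0.0005, "roll": 0, "fingers": 0},
])

```text
clock: 12.22
eef_pos: [0.4725, -0.1969, 0.1137]
tool_rot: [0.113, 0.686, -0.122, 0.708]
ft_force: [-3.1, 0.9, 9.7]
grip_width: 0.0259
```

```bash
python3 -c "
from h import *
go(.4705,-.1951,.130)
c=shot('scene','s13');p,R=pose()
A=mk(c,p,R,278,135,40,8,.0135,.003,30);cv2.imwrite('pics/z15.png',A[:,:,::-1])"
```

```text
t 12.22 rim [ 0.4718 -0.1963  0.1316] axis [0.0052 0.0231 0.9997] F [-3.13  0.88  9.73] w 0.0259 shift [ 0.0015  0.0007 -0.0016]
```

View pics/z15.png

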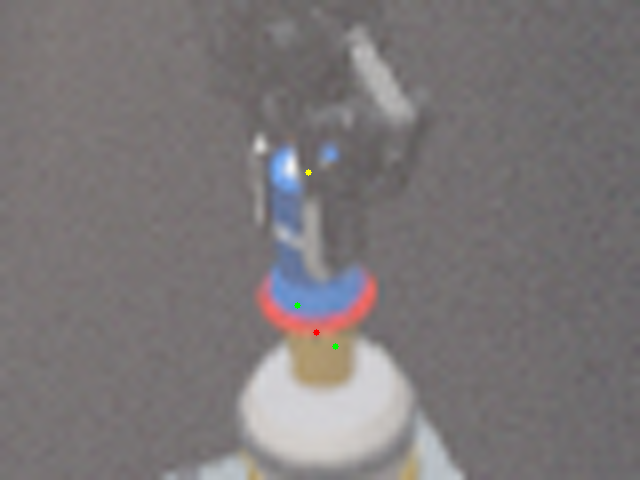

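arm_command([
  {"x": 0.0022, "y": 0, "z": 0, "roll": 0, "fingers": 0},
  {"x": 0.0022, "y": 0, "z": 0, "roll": 0, "fingers": 0},
])

```text
clock: 12.43
eef_pos: [0.4727, -0.197, 0.1121]
tool_rot: [0.113, 0.685, -0.122, 0.709]
ft_force: [-5.5, 1.7, 14.6]
grip_width: 0.0257
```

arm_command([
  {"x": 0.0022, "y": 0, "z": 0, "roll": 0, "fingers": 0},
  {"x": 0.0022, "y": 0, "z": 0, "roll": 0, "fingers": 0},
])

```text
clock: 12.6
eef_pos: [0.4728, -0.1971, 0.1112]
tool_rot: [0.113, 0.684, -0.122, 0.71]
ft_force: [-7.4, 1.9, 15.7]
grip_width: 0.0252
```

arm_command([
  {"x": 0.0012, "y": 0, "z": -0.001, "roll": 0, "fingers": 0},
  {"x": 0.0012, "y": 0, "z": -0.001, "roll": 0, "fingers": 0},
  {"x": 0.0014, "y": 0, "z": -0.001, "roll": 0, "fingers": 0},
])

```text
clock: 12.85
eef_pos: [0.4732, -0.1971, 0.1133]
tool_rot: [0.112, 0.681, -0.123, 0.714]
ft_force: [-2.9, 1.8, 10.1]
grip_width: 0.0254
```

arm_command([
  {"x": 0.0015, "y": 0, "z": -0.001, "roll": 0, "fingers": 0},
  {"x": 0.0015, "y": 0, "z": -0.001, "roll": 0, "fingers": 0},
  {"x": 0.0015, "y": 0, "z": -0.001, "roll": 0, "fingers": 0},
  {"x": 0.0015, "y": 0, "z": -0.001, "roll": 0, "fingers": 0},
])

```text
clock: 13.18
eef_pos: [0.4736, -0.1973, 0.1135]
tool_rot: [0.111, 0.676, -0.124, 0.718]
ft_force: [-3.0, 2.0, 10.5]
grip_width: 0.0255
```

```bash
python3 -c "
from h import *
go(.4705,-.1951,.130)"
```

```text
t 13.18 rim [ 0.4724 -0.1965  0.1314] axis [-0.0226  0.0333  0.9992] F [-3.    1.99 10.49] w 0.0255 shift [ 0.0012  0.0007 -0.0024]
```

arm_command([
  {"x": -0.002, "y": 0.0005, "z": -0.001, "roll": 0, "fingers": 0},
  {"x": -0.004, "y": 0, "z": 0, "roll": 0, "fingers": 0},
  {"x": -0.005, "y": 0, "z": 0, "roll": 0, "fingers": 0},
])

```text
clock: 13.43
eef_pos: [0.4733, -0.1972, 0.1256]
tool_rot: [0.11, 0.674, -0.125, 0.719]
ft_force: [0.5, 0.4, -1.1]
grip_width: 0.026
```

```bash
python3 -c "
from h import *
go(.4712,-.1957,.190)"
```

```text
t 13.43 rim [ 0.4721 -0.1964  0.1434] axis [-0.0261  0.036   0.999 ] F [ 0.49  0.42 -1.14] w 0.026 shift [-0.0465 -0.0001  0.002 ]
```

arm_command([
  {"x": -0.008, "y": 0, "z": 0.0005, "roll": 0, "fingers": 0},
  {"x": -0.008, "y": 0, "z": 0.0005, "roll": 0, "fingers": 0},
  {"x": -0.01, "y": 0, "z": 0.0006, "roll": 0, "fingers": 0},
])

```text
clock: 13.68
eef_pos: [0.4715, -0.1959, 0.1505]
tool_rot: [0.111, 0.677, -0.124, 0.717]
ft_force: [-0.3, -0.2, -1.4]
grip_width: 0.026
```

```bash
python3 -c "
from h import *
go(.4712,-.1957,.190)"
```

```text
t 13.68 rim [ 0.4703 -0.1951  0.1684] axis [-0.0207  0.0331  0.9992] F [-0.31 -0.19 -1.42] w 0.026 shift [-0.0215 -0.0005  0.0023]
```

Clear of the tube. I'll raise further and look.

arm_command([
  {"x": -0.01, "y": 0, "z": 0.001, "roll": 0, "fingers": 0},
  {"x": -0.012, "y": 0, "z": 0.001, "roll": 0, "fingers": 0},
  {"x": -0.01, "y": 0, "z": 0.001, "roll": 0, "fingers": 0},
])

```text
clock: 13.93
eef_pos: [0.4717, -0.1953, 0.1835]
tool_rot: [0.111, 0.678, -0.123, 0.716]
ft_force: [0.1, -0.1, -0.9]
grip_width: 0.0256
```

```bash
python3 -c "
from h import *
go(.5612,.1838,.190)
c=shot('scene','s14');p,R=pose()
A=mk(c,p,R,278,120,40,8,.0135,.003,36);cv2.imwrite('pics/z16.png',A[:,:,::-1])"
```

```text
t 13.93 rim [ 0.4706 -0.1945  0.2014] axis [-0.0173  0.0311  0.9993] F [ 0.11 -0.1  -0.92] w 0.0256 shift [ 0.0062  0.3872 -0.0388]
```

View pics/z16.png

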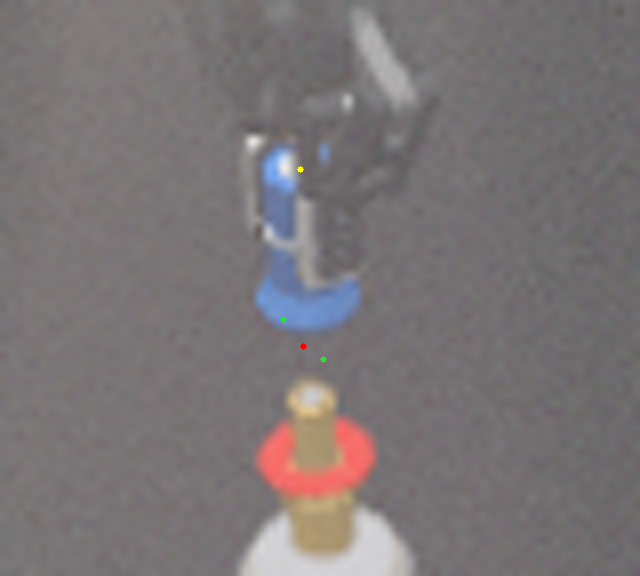

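arm_command([
  {"x": 0, "y": 0.01, "z": -0.001, "roll": 0, "fingers": 0},
  {"x": 0, "y": 0.02, "z": -0.003, "roll": 0, "fingers": 0},
  {"x": 0, "y": 0.03, "z": -0.003, "roll": 0, "fingers": 0},
  {"x": 0, "y": 0.03, "z": -0.003, "roll": 0, "fingers": 0},
  {"x": 0, "y": 0.03, "z": -0.003, "roll": 0, "fingers": 0},
  {"x": 0, "y": 0.03, "z": -0.003, "roll": 0, "fingers": 0},
  {"x": 0, "y": 0.03, "z": -0.003, "roll": 0, "fingers": 0},
  {"x": 0, "y": 0.03, "z": -0.003, "roll": 0, "fingers": 0},
  {"x": 0, "y": 0.03, "z": -0.003, "roll": 0, "fingers": 0},
  {"x": 0, "y": 0.03, "z": -0.003, "roll": 0, "fingers": 0},
  {"x": 0, "y": 0.02, "z": -0.002, "roll": 0, "fingers": 0},
  {"x": 0, "y": 0.02, "z": -0.002, "roll": 0, "fingers": 0},
  {"x": 0, "y": 0.01, "z": 0, "roll": 0, "fingers": 0},
])

```text
clock: 15.07
eef_pos: [0.5463, 0.1373, 0.1724]
tool_rot: [0.113, 0.681, -0.125, 0.713]
ft_force: [0.9, -0.9, -2.1]
grip_width: 0.0256
```

```bash
python3 -c "
from h import *
go(.5612,.1838,.10)"
```

```text
t 15.07 rim [0.5454 0.138  0.1903] axis [-0.0083  0.0297  0.9995] F [ 0.94 -0.86 -2.05] w 0.0256 shift [ 0.0897  0.0493 -0.0045]
```

arm_command([
  {"x": 0.005, "y": 0.02, "z": -0.001, "roll": 0, "fingers": 0},
  {"x": 0.01, "y": 0.012, "z": -0.001, "roll": 0, "fingers": 0},
  {"x": 0.012, "y": 0.005, "z": -0.001, "roll": 0, "fingers": 0},
  {"x": 0.012, "y": 0, "z": 0, "roll": 0, "fingers": 0},
])

```text
clock: 15.4
eef_pos: [0.5582, 0.178, 0.131]
tool_rot: [0.112, 0.681, -0.123, 0.714]
ft_force: [-0.3, -0.7, -2.0]
grip_width: 0.0257
```

```bash
python3 -c "
from h import *
c=shot('scene','s15');p,R=pose()
go(.5612,.1838,.05)
r,a=rim();print(bluerim(c,r,a))
A=mk(c,p,R,375,210,50,6,.0135,.003,50);cv2.imwrite('pics/z17.png',A[:,:,::-1])"
```

```text
t 15.45 rim [0.5554 0.1776 0.1456] axis [-0.0048  0.0311  0.9995] F [-0.38  0.13 -4.33] w 0.0254 shift [ 0.0955  0.0089 -0.0008]
(array([366.67631958, 211.50108611]), array([381.80762033, 223.54426909]), (np.int64(367), np.int64(211), np.int64(382), np.int64(222)))
```

View pics/z17.png

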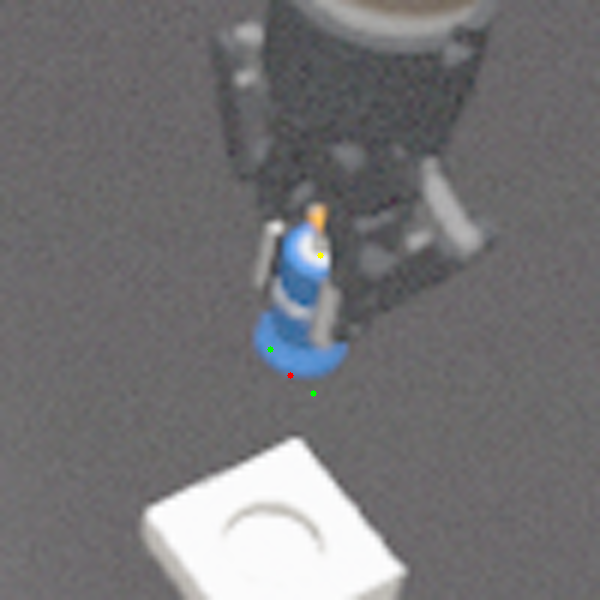

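arm_command([
  {"x": 0.01, "y": 0.006, "z": -0.001, "roll": 0, "fingers": 0},
  {"x": 0.015, "y": 0.003, "z": 0, "roll": 0, "fingers": 0},
  {"x": 0.015, "y": 0, "z": 0, "roll": 0, "fingers": 0},
  {"x": 0.015, "y": 0, "z": 0, "roll": 0, "fingers": 0},
  {"x": 0.008, "y": 0, "z": 0, "roll": 0, "fingers": 0},
  {"x": 0.003, "y": 0, "z": 0, "roll": 0, "fingers": 0},
])

```text
clock: 15.95
eef_pos: [0.5593, 0.1828, 0.0551]
tool_rot: [0.111, 0.684, -0.126, 0.71]
ft_force: [-0.2, -0.6, -1.6]
grip_width: 0.0258
```

```bash
python3 -c "
from h import *
go(.5612,.1838,.03)"
```

```text
t 15.95 rim [0.5585 0.1836 0.0729] axis [-6.000e-04  3.310e-02  9.994e-01] F [-0.23 -0.65 -1.57] w 0.0258 shift [0.043  0.0018 0.0008]
```

arm_command([
  {"x": 0.01, "y": 0.001, "z": 0.002, "roll": 0, "fingers": 0},
  {"x": 0.012, "y": 0.001, "z": 0, "roll": 0, "fingers": 0},
  {"x": 0.01, "y": 0, "z": 0, "roll": 0, "fingers": 0},
  {"x": 0.004, "y": 0, "z": 0, "roll": 0, "fingers": 0},
])

```text
clock: 16.28
eef_pos: [0.5649, 0.1828, 0.0179]
tool_rot: [0.112, 0.682, -0.127, 0.711]
ft_force: [-1.0, -0.4, -1.6]
grip_width: 0.0259
```

```bash
python3 -c "
from h import *
c=shot('scene','s16');p,R=pose()
go(.5612,.1838,.02)
r,a=rim();print(bluerim(c,r,a))
A=mk(c,p,R,375,225,50,6,.0135,.003,50);cv2.imwrite('pics/z18.png',A[:,:,::-1])"
```

```text
t 16.33 rim [0.5637 0.1834 0.0353] axis [-0.0024  0.0326  0.9994] F [-0.58  0.05 -1.64] w 0.0253 shift [ 0.0152 -0.0002 -0.0032]
(array([362.54129587, 241.37626924]), array([376.52122877, 253.16785862]), (np.int64(364), np.int64(243), np.int64(375), np.int64(251)))
```

View pics/z18.png

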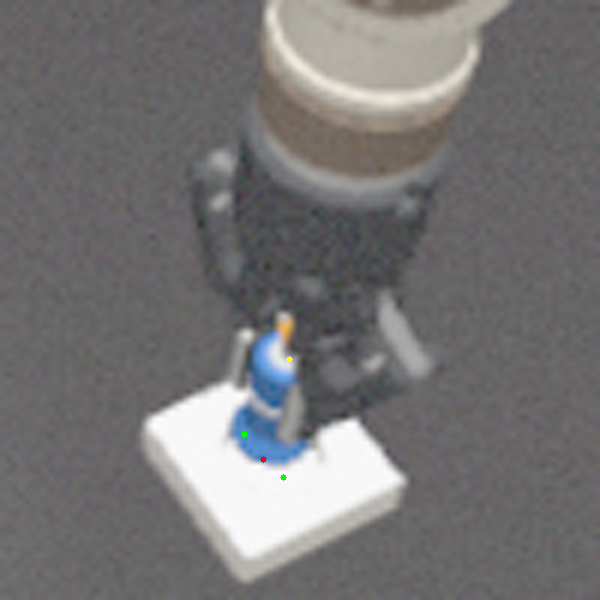

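arm_command([
  {"x": 0.002, "y": 0, "z": -0.004, "roll": 0, "fingers": 0},
  {"x": 0.003, "y": 0, "z": 0, "roll": 0, "fingers": 0},
  {"x": 0.003, "y": 0, "z": 0, "roll": 0, "fingers": 0},
])

```text
clock: 16.58
eef_pos: [0.562, 0.1841, 0.01]
tool_rot: [0.113, 0.682, -0.127, 0.712]
ft_force: [-0.3, -0.1, -1.2]
grip_width: 0.0258
```

```bash
python3 -c "
from h import *
go(.5612,.1838,.01)"
```

```text
t 16.58 rim [0.5612 0.1848 0.0279] axis [-0.0048  0.0318  0.9994] F [-0.29 -0.08 -1.19] w 0.0258 shift [ 0.0179 -0.0007 -0.0004]
```

arm_command([
  {"x": 0.004, "y": -0.001, "z": 0, "roll": 0, "fingers": 0},
  {"x": 0.004, "y": 0, "z": 0, "roll": 0, "fingers": 0},
  {"x": 0.004, "y": 0, "z": 0, "roll": 0, "fingers": 0},
])

```text
clock: 16.83
eef_pos: [0.5633, 0.1833, -0.0013]
tool_rot: [0.113, 0.681, -0.126, 0.713]
ft_force: [0.2, -0.5, -1.0]
grip_width: 0.0255
```

```bash
python3 -c "
from h import *
go(.5612,.1838,.008)"
```

```text
t 16.83 rim [0.5623 0.184  0.0166] axis [-0.0079  0.0307  0.9995] F [ 0.25 -0.48 -0.98] w 0.0255 shift [ 0.0085 -0.0005 -0.0014]
```

Inside the recess, no side contact.

arm_command([
  {"x": 0.003, "y": 0, "z": -0.001, "roll": 0, "fingers": 0},
  {"x": 0.002, "y": 0, "z": 0, "roll": 0, "fingers": 0},
])

```text
clock: 17.0
eef_pos: [0.5624, 0.1834, -0.0072]
tool_rot: [0.113, 0.681, -0.126, 0.712]
ft_force: [-0.1, 0.1, -1.9]
grip_width: 0.0256
```

arm_command([
  {"x": 0.002, "y": 0, "z": 0, "roll": 0, "fingers": 0},
])

```text
clock: 17.08
eef_pos: [0.5624, 0.1833, -0.0095]
tool_rot: [0.113, 0.681, -0.126, 0.712]
ft_force: [-0.3, 1.0, -2.0]
grip_width: 0.0254
```

```bash
python3 -c "
from h import *
go(.5612,.1838,.008)"
```

```text
t 17.08 rim [0.5615 0.1841 0.0084] axis [-0.0075  0.0309  0.9995] F [-0.31  1.   -2.04] w 0.0254 shift [ 0.0003 -0.0004 -0.0002]
```

arm_command([
  {"x": 0.001, "y": 0, "z": 0, "roll": 0, "fingers": 0},
])

```text
clock: 17.17
eef_pos: [0.5628, 0.1832, -0.01]
tool_rot: [0.113, 0.681, -0.126, 0.713]
ft_force: [-2.8, -1.2, 9.8]
grip_width: 0.0253
```

arm_command([
  {"x": 0.001, "y": 0, "z": 0, "roll": 0, "fingers": 0},
])

```text
clock: 17.25
eef_pos: [0.5629, 0.1832, -0.01]
tool_rot: [0.113, 0.681, -0.126, 0.713]
ft_force: [-3.5, -1.7, 9.2]
grip_width: 0.0256
```

arm_command([
  {"x": 0, "y": 0, "z": 0, "roll": 0, "fingers": 0.4},
  {"x": 0, "y": 0, "z": 0, "roll": 0, "fingers": 0.7},
  {"x": 0, "y": 0, "z": 0, "roll": 0, "fingers": 0.8},
  {"x": 0, "y": 0, "z": 0, "roll": 0, "fingers": 0.8},
])

```text
clock: 17.58
eef_pos: [0.5643, 0.1837, -0.0086]
tool_rot: [0.114, 0.68, -0.125, 0.714]
ft_force: [0.2, -0.2, 0.4]
grip_width: 0.0677
```

```bash
python3 -c "
from h import *
c=shot('scene','s17');p,R=pose()
st([.5612,.1838,.12])
A=mk(c,p,R,375,225,50,6,.034,.01,50);cv2.imwrite('pics/z19.png',A[:,:,::-1])"
```

```text
t 17.63 p [ 0.5643  0.1837 -0.0087] F [0.58 0.25 0.33] w 0.0687 q [ 0.34  0.55 -0.08  0.9  -0.04  0.68]
R [[0.0447, 0.3333, 0.9417], [-0.0246, 0.9428, -0.3325], [-0.9987, -0.0083, 0.0504]]
tool shift [-0.1286 -0.002   0.0035]
```

View pics/z19.png

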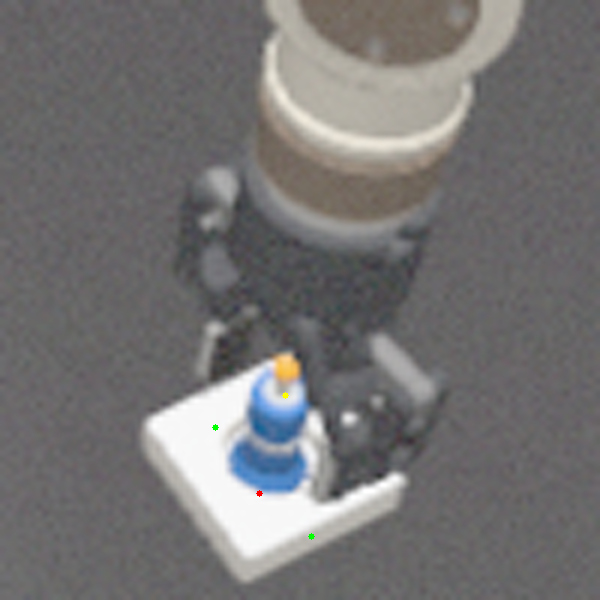

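arm_command([
  {"x": -0.004, "y": 0, "z": 0, "roll": 0, "fingers": 0.9},
  {"x": -0.008, "y": 0, "z": 0.0005, "roll": 0, "fingers": 0.9},
  {"x": -0.012, "y": 0, "z": 0.0005, "roll": 0, "fingers": 0.9},
  {"x": -0.02, "y": -0.0005, "z": 0.0005, "roll": 0, "fingers": 0.9},
  {"x": -0.025, "y": -0.0005, "z": 0.001, "roll": 0, "fingers": 0.9},
  {"x": -0.025, "y": 0, "z": 0.001, "roll": 0, "fingers": 0.9},
  {"x": -0.025, "y": 0, "z": 0.001, "roll": 0, "fingers": 0.9},
  {"x": -0.025, "y": 0, "z": 0, "roll": 0, "fingers": 0.9},
  {"x": -0.01, "y": 0, "z": 0, "roll": 0, "fingers": 0.9},
])

```text
clock: 18.38
eef_pos: [0.5581, 0.184, 0.1519]
tool_rot: [0.112, 0.682, -0.127, 0.711]
ft_force: [0.8, -1.2, 1.4]
grip_width: 0.0765
```

arm_command([
  {"x": -0.01, "y": 0, "z": -0.02, "roll": 0, "fingers": 0.9},
  {"x": 0, "y": 0, "z": -0.03, "roll": 0, "fingers": 0.9},
  {"x": 0, "y": 0, "z": -0.04, "roll": 0, "fingers": 0.9},
  {"x": 0, "y": 0, "z": -0.04, "roll": 0, "fingers": 0.9},
  {"x": 0, "y": 0, "z": -0.02, "roll": 0, "fingers": 0.9},
  {"x": 0, "y": 0, "z": 0, "roll": 0, "fingers": 0.9},
  {"x": 0, "y": 0, "z": 0, "roll": 0, "fingers": 0.9},
])

```text
clock: 18.97
eef_pos: [0.417, 0.237, 0.1657]
tool_rot: [0.117, 0.676, -0.124, 0.717]
ft_force: [1.2, 0.5, -0.2]
grip_width: 0.0771
```

```bash
python3 - <<'E'
from h import *
c=shot('scene','s18');d=shot('top','t18');st()
z=lambda f,x,y,w=30:cv2.resize(f[y-w:y+w,x-w:x+w],(380,380),interpolation=cv2.INTER_CUBIC)
cv2.imwrite('pics/z20.png',np.hstack([z(c['frame'],371,243),z(d['frame'],272,207)])[:,:,::-1])
cv2.imwrite('pics/s18b.png',c['frame'][:,:,::-1])
org=lambda R,G,B:(R>180)&(G>100)&(G<200)&(B<120)
pa=blob(c,org,373,235,16);print(pa[1:]); 
try:
    pb=blob(d,org,270,205,12);print(pb[1:],tri(c,pa[1],d,pb[1]))
except Exception as e:print(e)
E
```

```text
t 19.07 p [0.4182 0.2368 0.1656] F [-0.19 -0.17  0.35] w 0.0771 q [ 0.55  0.18 -0.14  1.21 -0.05  0.89]
R [[0.0554, 0.3379, 0.9395], [-0.0191, 0.9412, -0.3374], [-0.9983, 0.0007, 0.0586]]
(array([371.91666667, 235.83333333]), array([371, 234,   3,   5,  12], dtype=int32))
(array([270.16666667, 203.16666667]), array([269, 202,   3,   3,   6], dtype=int32)) (array([0.5617096 , 0.18255153, 0.08238727]), np.float64(0.0010937945810515172))
```

View pics/z20.png

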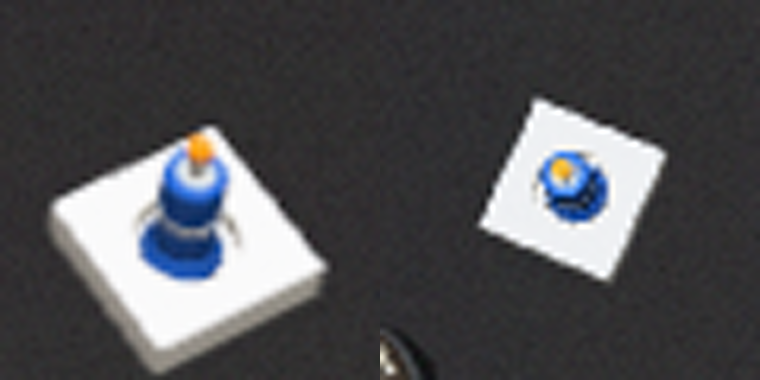

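View pics/s18b.png

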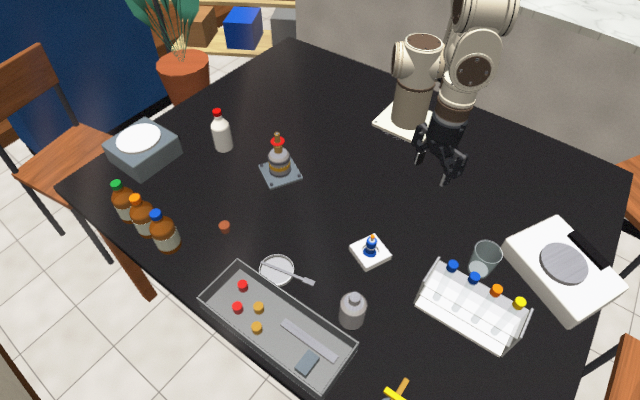

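```bash
python3 -c "
from h import *
job_done();st()"
```

```text
the job is handed in; nothing more can be done
the job is handed in; nothing more can be done
```

The pressure check is done and handed in at about 19 s. The gauge is back in its stand with the rod out, reading about 15 mm.

**What I did**
- **Pressing:** I took the gauge from the stand and lowered it onto the valve by feel. The rod met the pin with the rim about 153 mm above the table, and the rim met the red washer at about 133 mm. I kept the washer squeezed for about 2 s. The vertical force was mostly 10–12 N and reached about 16 N, or about 17 N with the gauge's weight added back.
- **Returning:** I lifted the gauge straight off, set it in the recess, opened the gripper and drew the arm back.

**Last checks**
- **Gauge and rod:** both cameras show the gauge standing upright in the recess. The orange button had risen from 67.6 to 82.4 mm above the table, which gives the reading.
- **Contact:** the gripper is clear, with wrist force near zero. The other items look unmoved in the last picture; I compared them by eye only.

**What disagreed or fell short**
- **Finger position:** the reported tool position lay about 35–40 mm beyond the visible fingertips. I went by the pictures, and lowering with no contact confirmed them.
- **Side force:** pressing the gauge onto the valve put up to 7.6 N sideways on it, so the total force peaked at about 18.5 N.
- **Tilt:** the tool drifted by 2–3 degrees during the moves, so the gauge was never more than about 2.5 degrees off vertical.
- **First grip:** it was a little low, so I gripped again about 7 mm higher before lifting.

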